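# Scoop walnuts into the flowered bowl and hang up the scoop

## Task

Using the copper scoop, and never touching the nuts with the gripper, scoop at least three walnuts out of the green dish and tip them into the flowered bowl without spilling any or digging hard into the dish. Then hang the scoop by its handle loop on the stand's hook and let go, so that it hangs there freely, hardly swinging; leave the bowl upright in its place, and the cruets, pepper mill, honey dipper and spoon where they are.

Things in the scene. Friction and masses are not known exactly. Their poses are not given: they have to be found in the camera images.
- dish: Open rectangular green enamel dish of walnuts, fixed to the counter; outside 210 (its x) x 128 (its y) x 38 mm tall, walls and floor 6 mm thick. Origin: centre of its underside; z up. At the start the walnuts lie in its -x half (nearer the robot).
- scoop: Loose copper-coloured scoop, 0.22 kg. Level pan 80 (x) x 96 (y) mm, floor 2 thick, open at its -x lip; sides 34 tall, slanting down to the lip in the front 28 mm, back wall 46 at +x. From there a straight dark wooden handle, 14 wide (y), 12 thick, 115 long, rises to +x at 38 degrees and ends in a steel loop. Origin: centre of the pan's underside; z is the pan's up.
- scoop_grip (a point): Point on the handle's centre line 62 mm up from the back wall, a good place to grip across y; at (89, 0, 78) mm in the scoop's frame.
- scoop_loop (a point): Centre of the wire loop at the handle's end: wire 6 mm thick, hole 40 mm across, hole axis along the scoop's y; at (149, 0, 125) mm in the scoop's frame.
- scoop_lip (a point): Middle of the pan's front lip, underside; at (-40, 0, 0) mm in the scoop's frame.
- scoop_pan (a point): Middle of the pan's inside; at (0, 0, 20) mm in the scoop's frame.
- bowl: Loose white ceramic bowl painted with blue flowers, 152 mm across the rim, 58 mm tall, foot 76 mm, wall 4 mm, inner floor 6 mm up. Origin: centre of its underside.
- bowl_mid (a point): Middle of the bowl's inside, on its axis, 35 mm above its underside.
- hook: Fixed steel hook stand: base disc 90 mm wide, 12 tall; post 12 mm thick, 288 tall; at 280 mm height (its axis) a level flat steel arm, 14 mm wide, 6 thick, runs 105 mm from the post axis along the stand's +y and ends in a tip, 6 mm thick, turned straight up to 297 mm height. Origin: centre of the base's underside.
- hook_seat (a point): Point on the flat arm's axis 60 mm out from the post (45 mm from the tip); axes as the stand's, y along the arm to its tip.
- walnut0: A loose brown walnut, 33 mm long (its x) and 27 mm thick, 14 g. Origin: its centre.
- walnut1: A loose brown walnut, 33 mm long (its x) and 27 mm thick, 14 g. Origin: its centre.
- walnut2: A loose brown walnut, 33 mm long (its x) and 27 mm thick, 14 g. Origin: its centre.
- walnut3: A loose brown walnut, 33 mm long (its x) and 27 mm thick, 14 g. Origin: its centre.
- walnut4: A loose brown walnut, 33 mm long (its x) and 27 mm thick, 14 g. Origin: its centre.
- walnut5: A loose brown walnut, 33 mm long (its x) and 27 mm thick, 14 g. Origin: its centre.
- cruets: Two stoppered glass cruets on a wooden stand, 75 x 145 mm, 149 tall. Origin: at its underside. A bystander.
- pepper_mill: Dark wooden pepper mill, 56 mm wide, 172 tall. Origin: at its underside. A bystander. It stands upright.
- honey_dipper: Wooden honey dipper lying on a small white rest, 150 mm long, 38 tall. Origin: at its underside. A bystander.
- spoon: Wooden spoon lying on the counter, about 200 mm long. Origin: at its underside. A bystander.
Mind the look-alikes: they are no part of the job. Leave any purple look-alike of the bowl alone.

How it is judged:
By the outcome, as a careful person would: the job done as asked, in the order asked, and still so for the second after the job is handed in, with the robot touching nothing.
It also fails if it takes over 72 s, if anything falls off the work surface, if the arm or the gripper's body presses on something with over 40 N, if the wrist force passes 120 N, or if a joint passes its speed limit or range.

## Robot

A 6-joint arm with a two-finger parallel gripper is mounted at the origin on the work surface. World frame = base frame: x ahead of the robot, y to its left, z up, the work surface at z = 0. Lengths are in m, angles in rad, forces in N, time in s.
With the tool pointing down it reaches from about 0.35 to 0.775 m from the base axis. Payload 7.3 kg.
Tool frame: the origin (TCP) lies midway between the tips of the shut fingers; the grasp point (between the pads) lies 19 mm behind it (tcp_to_grasp is the distance from the TCP to the grasp point, in m); z points along the fingers, y is the line along which they close (so a half turn about z gives the same grasp; the last joint's range is limited). The gripper opens to 92 mm and grips with 3 to 60 N. Pads are 19 mm wide; open, the fingers measure 130 mm over their backs; the gripper's body (75 mm by 190 mm) begins 47 mm behind the grasp point.
Start: joints at [-1.475, 0.342, 1.524, -0, 1.275, -0.146], TCP at [0.126, -0.51, 0.227] pointing down, gripper open.
Joint ranges: [-2.53, 2.53], [-0.77, 2.02], [0.04, 2.7], [-1, 4.14], [0.28, 2.66], [-3.11, 3.11]. Speed limits (rad/s): [2.57, 2.57, 3.14, 3.14, 3.14, 3.14].

## Interface

Orientations are given as [roll, pitch, yaw] about the fixed x, y, z axes, in that order (R = Rz(yaw) Ry(pitch) Rx(roll)).
In Python, from cell import observe, read_camera, calibration, hand_in, tcp_to_grasp gives the robot as it stands.
- The arm moves only by the tool send_rows, never from a script. Its argument "targets" is a list of rows, each a list of 5 numbers: the opening, from 0 (shut) to 1 (fully open), then the shift along the world's x, y, z in m, then the turn about the world's z in rad. A call has 1 to 5 rows; each row shifts and turns the commanded pose from where the row before left it; what a row does not reach is not made up. A row lasts 1/10 s, in which the tool goes at most 50 mm and 8.59 degrees, less where a joint would pass 70% of its speed; a pose out of reach is approached as far as the arm can. A call is refused whole if a number of a shift passes 0.05 or a number of a turn 0.15, either way. A call with a gripper value outside its range is refused whole. The fingers move at their own pace and stop on an object; "grip_force" is the grip in N (left out, the last holds). Time passes only in rows, so rows that do not move let the fingers close. It gives the time, the measured TCP pose, the force, the opening and the grip force at its end, in the units of the state.
- observe(): the state, without advancing time (a new reading comes with each control period).
- read_camera(name): name is "scene" or "side" or "wrist"; returns (picture, depth): 400x640x3 uint8, red, green, blue; 400x640 float32, m along the optical axis (not along the pixel's ray), 0 where there is no reading.
- calibration(name): a dict with "intrinsics" (3x3 intrinsics, pixels), "world_to_cam" (4x4, takes a point from world to camera coordinates); the wrist camera has in their place "hand_eye" (4x4, takes a point from camera to tool coordinates, whose origin is the TCP and whose axes are the flange's). Camera axes: x right, y up, looking along -z (the intrinsics and any distortion apply to the point x, -y, -z); pixel columns grow to the right and rows downward; lengths in m; the calibration is good to about 2 mm. A picture is of the moment at which its call begins: read the wrist's pose just before it. calibration takes no time and is no camera call.
- hand_in(): hands the job in; it is judged then, once.
The state is a dict: "time": time; "qpos": joint angles; "qvel": joint speeds; "joint_efforts": joint torques, N m; "tool_pos": TCP position; "tool_rot": TCP orientation; "contact_force": force on the tool from outside, world axes, zero at the start; "torque": the same for the moment, N m; "opening": finger opening in m; "grip_force": force on a finger pad.
Only numpy, scipy, OpenCV 4.12 (cv2) and the standard library are available. Lean on these libraries where they do the work, as an engineer would, in place of code of your own. Each camera call takes 0.05 s, during which the arm holds its last target. There are 200 camera calls.

## Working session

There is one attempt and no reset: what is moved stays moved. The work goes in short steps, Python scripts to look and compute and a tool call to move; the robot and the scene stay as the last step left them, time stands still between calls to the robot, and variables do not carry over. Pictures are saved under pics/ and viewed, at most 10 in all, crops included, and the job is handed in when it is done.

Besides the shell and the picture viewer there is one more tool, called after "Call:" by a JSON object that holds its "name" and its "arguments". send_rows: Moves the arm, as the interface text tells. Its arguments: {"type":"object","properties":{"targets":{"type":"array","items":{"type":"array","items":{"type":"number"}}},"grip_force":{"type":"number"}},"required":["targets"]}

```bash
ls; mkdir -p pics; cat > h.py <<'E'
import numpy as np, cv2
from cell import observe, read_camera, calibration, hand_in, tcp_to_grasp
def shot(n,f):
    p,d=read_camera(n); cv2.imwrite(f'pics/{f}.png',p[:,:,::-1]); np.savez(f'pics/{f}.npz',p=p,d=d); return p,d
def world(n,d,cal=None):
    c=calibration(n); K=np.array(c['intrinsics']); T=np.linalg.inv(np.array(c['world_to_cam']))
    v,u=np.mgrid[0:d.shape[0],0:d.shape[1]]
    P=np.stack([(u-K[0,2])/K[0,0]*d,-(v-K[1,2])/K[1,1]*d,-d,np.ones_like(d)],-1)
    return (P@T.T)[...,:3]
E
python3 - <<'E'
from h import *
s=observe();print({k:np.round(v,3) for k,v in s.items()},tcp_to_grasp)
for n in ('scene','side','wrist'):
    shot(n,n+'0'); print(n,{k:np.round(v,3).tolist() for k,v in calibration(n).items()})
a=cv2.imread('pics/scene0.png');b=cv2.imread('pics/side0.png')
E
```

```text
pics
{'time': np.float64(0.0), 'qpos': array([-1.475,  0.343,  1.525, -0.   ,  1.275, -0.146]), 'qvel': array([-0.   ,  0.   ,  0.001,  0.   ,  0.003,  0.003]), 'joint_efforts': array([ 3.0000e-03, -4.3123e+01, -2.4422e+01,  7.2000e-02,  5.6000e-02,
       -0.0000e+00]), 'tool_pos': array([ 0.126, -0.509,  0.226]), 'tool_rot': array([-3.14 , -0.   ,  0.242]), 'contact_force': array([-0.233, -0.197,  0.483]), 'torque': array([-0.035, -0.006, -0.014]), 'grip_force': np.float64(0.0), 'opening': np.float64(0.092)} 0.0188
scene {'intrinsics': [[394.118, 0.0, 319.222], [0.0, 394.118, 205.063], [0.0, 0.0, 1.0]], 'world_to_cam': [[-0.706, 0.708, 0.022, 0.39], [-0.415, -0.439, 0.797, 0.081], [0.574, 0.553, 0.604, -1.489], [0.0, 0.0, 0.0, 1.0]]}
side {'intrinsics': [[509.697, 0.0, 305.517], [0.0, 509.697, 203.376], [0.0, 0.0, 1.0]], 'world_to_cam': [[0.828, -0.561, 0.012, -0.443], [0.375, 0.569, 0.732, -0.346], [-0.417, -0.602, 0.681, -1.537], [0.0, 0.0, 0.0, 1.0]]}
wrist {'intrinsics': [[291.805, 0.0, 318.964], [0.0, 291.805, 197.307], [0.0, 0.0, 1.0]], 'hand_eye': [[0.001, 0.959, 0.283, 0.076], [1.0, -0.001, 0.0, -0.0], [0.001, 0.283, -0.959, -0.158], [0.0, 0.0, 0.0, 1.0]]}
```

View pics/scene0.png

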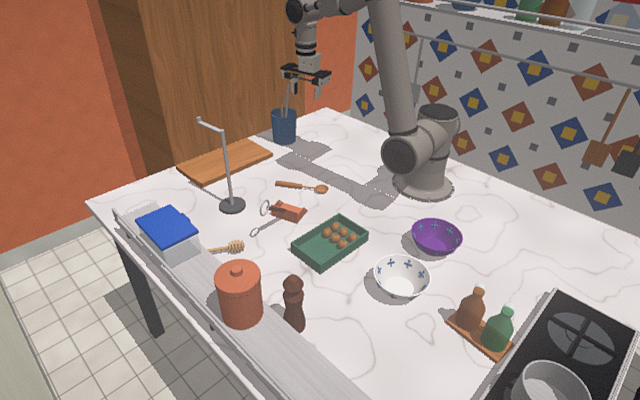

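View pics/side0.png

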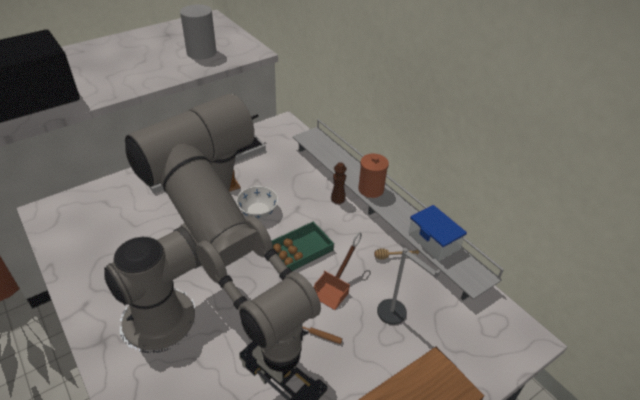

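The scene view shows the green dish at (330,243), scoop pan at (290,212) with its loop near (265,208) and what looks like a loop shadow at (255,232). The hook stand base is at (232,205) with its arm at (210,125). There are two bowls: white flowered at (402,278) and purple at (436,237). The white one with blue flowers fits the description. Next I'll measure these in both views.

```bash
python3 - <<'E'
from h import *
big=[]
for n,boxes in (('scene',[(185,100,290,280),(350,210,470,310)]),('side',[(290,220,420,330),(225,170,345,280)])):
    z=np.load(f'pics/{n}0.npz'); p,d=z['p'],z['d']; W=world(n,d)
    hsv=cv2.cvtColor(p,cv2.COLOR_RGB2HSV); H,S,V=[hsv[...,i].astype(int) for i in range(3)]
    ok=(d>0)&(W[...,2]<.35)&(W[...,2]>.004)&(W[...,0]>.1)&(W[...,0]<1)
    v,u=np.mgrid[0:400,0:640]
    def rep(name,m):
        q=W[m&ok]; 
        if len(q)<5: print(n,name,len(q));return
        print(n,name,len(q),'min',np.round(q.min(0),3),'max',np.round(q.max(0),3),'mean',np.round(q.mean(0),3))
    dish=(H>60)&(H<90)&(S>90)&((u<380)&(u>280) if n=='scene' else (u>265)&(u<340)&(v>210)&(v<290))
    rep('dish',dish)
    m=(dish&ok&(W[...,2]>.03)); 
    if m.sum()>5: r=cv2.minAreaRect((W[m][:,:2]*1000).astype(np.float32)); print('  rect top',np.round(r[0],1),np.round(r[1],1),round(r[2],1), 'z',np.median(W[m][:,2]))
    cop=(H<12)&(S>120)&(V>70)&((u>262)&(u<312)&(v>195)&(v<225) if n=='scene' else (u>310)&(u<352)&(v>268)&(v<310))
    rep('copper',cop)
    q=W[cop&ok]; r=cv2.minAreaRect((q[:,:2]*1000).astype(np.float32)); print('  rect',r)
    bw=(u>370)&(u<432)&(v>252)&(v<306) if n=='scene' else (u>235)&(u<280)&(v>183)&(v<222)
    m=bw&ok&(W[...,2]>.045)&(W[...,2]<.07); q=W[m]
    (c,r)=cv2.minEnclosingCircle((q[:,:2]*1000).astype(np.float32)); print(' bowl',len(q),c,r,q[:,2].max())
    hk=((u>190)&(u<247)&(v>112)&(v<216)) if n=='scene' else ((u>375)&(u<412)&(v>240)&(v<326))
    rep('hook',hk); q=W[hk&ok&(W[...,2]>.25)]; print(' arm',np.round(q[::max(1,len(q)//25)],3).tolist())
    q=W[hk&ok&(W[...,2]<.02)]; print(' base',len(q),cv2.minEnclosingCircle((q[:,:2]*1000).astype(np.float32)) if len(q) else '')
    nut=(H>5)&(H<18)&(S>100)&dish_box if False else (((u>320)&(u<360)&(v>222)&(v<250)) if n=='scene' else (u>270)&(u<304)&(v>236)&(v<268))&(H<20)&(S>80)
    rep('nuts',nut)
    c=p[195:245,245:315] if n=='scene' else p[225:310,305:390]
    big.append(cv2.resize(c[:,:,::-1],(392,300),interpolation=cv2.INTER_CUBIC))
c=np.load('pics/scene0.npz')['p'][205:305,365:470]; s=np.load('pics/scene0.npz')['p'][110:215,185:290]
big+= [cv2.resize(x[:,:,::-1],(392,300),interpolation=cv2.INTER_CUBIC) for x in (c,s)]
cv2.imwrite('pics/crop.png',np.vstack([np.hstack(big[:2]),np.hstack(big[2:])]))
E
```

```text
scene dish 1
scene copper 34 min [ 0.44  -0.262  0.004] max [ 0.534 -0.151  0.047] mean [ 0.489 -0.205  0.027]
  rect ((487.2149963378906, -208.30055236816406), (71.47010803222656, 95.56999206542969), 21.022621154785156)
 bowl 538 (485.0244140625, 239.7760467529297) 77.9896240234375 0.059985489800224445
scene hook 2326 min [ 0.281 -1.119  0.004] max [ 0.683 -0.327  0.297] mean [ 0.527 -0.542  0.049]
 arm [[0.612, -0.483, 0.295], [0.609, -0.477, 0.293], [0.617, -0.476, 0.289], [0.612, -0.475, 0.285], [0.608, -0.472, 0.281], [0.615, -0.459, 0.284], [0.618, -0.467, 0.28], [0.605, -0.447, 0.282], [0.614, -0.444, 0.283], [0.617, -0.445, 0.28], [0.602, -0.43, 0.281], [0.61, -0.424, 0.282], [0.613, -0.43, 0.277], [0.603, -0.407, 0.283], [0.611, -0.405, 0.282], [0.613, -0.408, 0.279], [0.603, -0.385, 0.284], [0.609, -0.392, 0.28], [0.599, -0.369, 0.285], [0.604, -0.367, 0.284], [0.601, -0.367, 0.28], [0.606, -0.372, 0.273], [0.598, -0.37, 0.268], [0.603, -0.367, 0.264], [0.602, -0.372, 0.255], [0.607, -0.37, 0.251]]
 base 1578 ((457.76751708984375, -721.5371704101562), 424.4753112792969)
sce
[... 815 characters left out ...]
.376, 0.281], [0.603, -0.38, 0.28], [0.594, -0.372, 0.274], [0.595, -0.38, 0.281], [0.603, -0.385, 0.281], [0.606, -0.392, 0.285], [0.593, -0.38, 0.279], [0.596, -0.387, 0.284], [0.603, -0.391, 0.283], [0.591, -0.379, 0.275], [0.598, -0.383, 0.274], [0.601, -0.39, 0.279], [0.596, -0.369, 0.258], [0.597, -0.378, 0.266], [0.596, -0.392, 0.279], [0.601, -0.398, 0.282], [0.595, -0.377, 0.261], [0.595, -0.393, 0.277], [0.597, -0.401, 0.284], [0.594, -0.379, 0.26], [0.594, -0.398, 0.279], [0.594, -0.373, 0.251], [0.595, -0.382, 0.258]]
 base 685 ((687.4229736328125, -286.3070373535156), 181.08238220214844)
side nuts 320 min [ 0.42  -0.055  0.006] max [0.502 0.055 0.038] mean [ 0.456 -0.007  0.026]
```

View pics/crop.png

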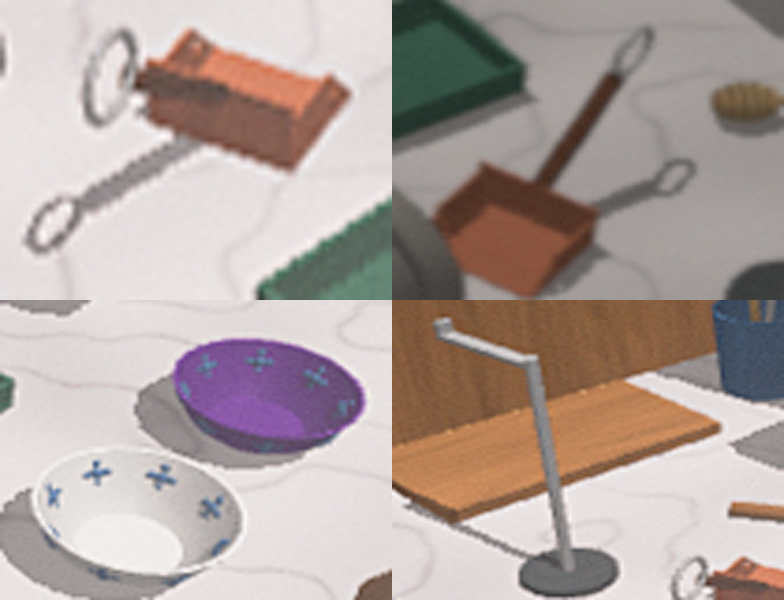

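The crop confirms the target bowl is the white flowered one at (402,278), not the purple one. The scoop handle points away from the robot (+x) and the lip faces the robot. I'll move the wrist camera closer.

Call:
{"name": "send_rows", "arguments": {"targets": [[1, 0.035, 0.03, 0.01, 0], [1, 0.035, 0.03, 0.01, 0], [1, 0.035, 0.03, 0.01, 0], [1, 0.035, 0.03, 0.01, 0]]}}

```text
time: 0.55
tool_pos: [0.2667, -0.3883, 0.2669]
tool_rot: [-3.141, 0.0, 0.241]
contact_force: [0.8, -0.3, -0.1]
opening: 0.0918
grip_force: 0.0
```

Call:
{"name": "send_rows", "arguments": {"targets": [[1, 0.035, 0.03, 0.01, 0], [1, 0.035, 0.03, 0.01, 0], [1, 0.035, 0.03, 0.01, 0], [1, 0.035, 0.03, 0.01, 0], [1, 0, 0, 0, 0]]}}

```text
time: 1.05
tool_pos: [0.4092, -0.2664, 0.3078]
tool_rot: [3.141, -0.003, 0.248]
contact_force: [0.0, -1.2, -0.1]
opening: 0.0917
grip_force: 0.0
```

```bash
cat >> h.py <<'E'
from scipy.spatial.transform import Rotation as Ro
def wristworld(f):
    s=observe(); p,d=shot('wrist',f)
    c=calibration('wrist'); K=np.array(c['intrinsics']); HE=np.array(c['hand_eye'])
    B=np.eye(4);B[:3,:3]=Ro.from_euler('xyz',s['tool_rot']).as_matrix();B[:3,3]=s['tool_pos']
    v,u=np.mgrid[0:400,0:640]
    P=np.stack([(u-K[0,2])/K[0,0]*d,-(v-K[1,2])/K[1,1]*d,-d,np.ones_like(d)],-1)
    W=(P@(B@HE).T)[...,:3]; np.savez(f'pics/{f}.npz',p=p,d=d,W=W); return p,d,W,s
E
python3 - <<'E'
from h import *
p,d,W,s=wristworld('w1'); print(s['tool_pos'],s['tool_rot'],s['time'],s['contact_force'])
for u,v in [(320,200),(100,200),(540,200),(320,60),(320,340)]: print(u,v,np.round(W[v,u],3))
E
```

```text
[ 0.4092422  -0.26641442  0.3078271 ] [ 3.14059583e+00 -2.79693717e-03  2.48145034e-01] 1.05 [ 0.04079258 -1.15606489 -0.05783886]
320 200 [ 0.35  -0.283  0.012]
100 200 [0.257 0.071 0.001]
540 200 [ 0.44  -0.621  0.021]
320 60 [ 0.554 -0.231  0.001]
320 340 [ 0.434 -0.26   0.411]
```

View pics/w1.png

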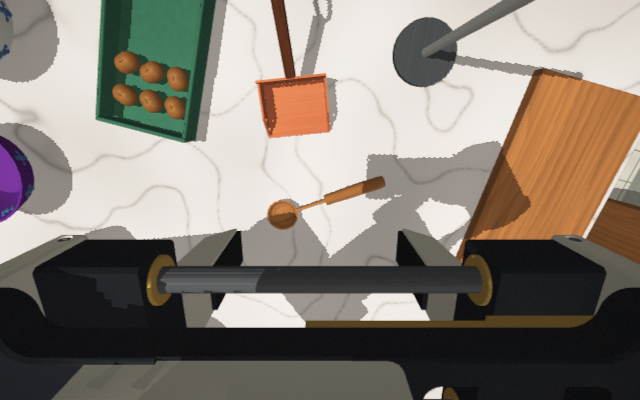

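The wrist picture shows the six walnuts in two rows of three in the near end of the dish (125–177, 62–107). The scoop pan is at (295,105) with its handle going up to (275,0), and the hook base is at (425,50). I'll fit the poses from this view.

```bash
python3 - <<'E'
from h import *
z=np.load('pics/w1.npz'); p,d,W=z['p'],z['d'],z['W']
v,u=np.mgrid[0:400,0:640]
hsv=cv2.cvtColor(p,cv2.COLOR_RGB2HSV); H,S,V=[hsv[...,i].astype(int) for i in range(3)]
Z=W[...,2]; ok=(d>0)
def rect(m,n):
    q=W[m&ok]; r=cv2.minAreaRect((q[:,:2]*1000).astype(np.float32)); print(n,len(q),np.round(r[0],1),np.round(r[1],1),round(r[2],2),'z',np.round(np.percentile(q[:,2],[2,50,98]),3)); return q
g=(u>90)&(u<230)&(v<150)&(H>55)&(H<95)&(S>60)
rect(g&(Z>.033)&(Z<.045),'dishtop'); 
q=W[g&ok&(Z>.03)]
print('dish corner px rows', q[:,0].min(), q[:,0].max(), q[:,1].min(), q[:,1].max())
q=W[g&ok&(Z<.015)]; print('floor z',np.median(q[:,2]))
n=(u>105)&(u<195)&(v>45)&(v<125)&(H<20)&(S>80)&(Z>.012)
print('nuts',[np.round(np.percentile(W[n&ok][:,i],[1,50,99]),3).tolist() for i in range(3)])
c=(u>250)&(u<340)&(v>65)&(v<142)&(H<15)&(S>120)
q=rect(c,'scoop'); q=rect(c&(Z<.012),'panfloor'); rect(c&(Z>.015),'walls')
hd=(u>265)&(u<297)&(v<76)&(Z>.03)&(Z<.2)
q=W[hd&ok]; A=np.linalg.svd(q-q.mean(0),full_matrices=False)[2][0]; A*=np.sign(A[0])
print('handle',len(q),q.mean(0).round(3),A.round(3),'yaw',np.degrees(np.arctan2(A[1],A[0])),'elev',np.degrees(np.arcsin(A[2])),q.min(0).round(3),q.max(0).round(3))
b=(u>385)&(u<460)&(v>10)&(v<92)&(Z>.008)&(Z<.016)&(V<90)
q=W[b&ok]; print('base',len(q),cv2.minEnclosingCircle((q[:,:2]*1000).astype(np.float32)),np.median(q[:,2]))
# loop in side & scene views: points z .08-.17 near scoop
for nme in('scene','side'):
    zz=np.load(f'pics/{nme}0.npz'); X=world(nme,zz['d'])
    m=(zz['d']>0)&(X[...,2]>.03)&(X[...,2]<.18)&(X[...,0]>.5)&(X[...,0]<.69)&(X[...,1]>-.26)&(X[...,1]<-.11)
    q=X[m]; o=np.argsort(q[:,2])[::-1]; print(nme,len(q),'top',q[o[:40:4]].round(3).tolist())
# hook arm line
zz=np.load('pics/scene0.npz'); X=world('scene',zz['d'])
m=(zz['d']>0)&(X[...,2]>.27)&(X[...,2]<.3)&(X[...,0]>.55)&(X[...,0]<.66)&(X[...,1]<-.34)&(X[...,1]>-.5)
q=X[m]; l=cv2.fitLine(q[:,:2].astype(np.float32),cv2.DIST_HUBER,0,.001,.001).ravel(); print('arm',len(q),l,np.degrees(np.arctan2(l[1],l[0])),q.min(0),q.max(0), 'z',np.median(q[:,2]))
E
```

```text
dishtop 1743 [488.   -6.7] [127.2 186.1] 89.1 z [0.033 0.037 0.04 ]
dish corner px rows 0.3947475077543776 0.5812817530955201 -0.07174208070002291 0.05804669818288835
floor z 0.006233050819748592
nuts [[0.425, 0.466, 0.493], [-0.054, -0.009, 0.04], [0.016, 0.029, 0.034]]
scoop 3940 [ 486.2 -210.4] [91.3 96. ] 19.92 z [0.    0.002 0.05 ]
panfloor 3221 [ 479.2 -213.1] [76.5 95.8] 20.02 z [0.    0.002 0.007]
walls 680 [ 491.9 -207.6] [78.8 94.8] 20.65 z [0.016 0.035 0.056]
handle 929 [ 0.555 -0.184  0.078] [0.74  0.271 0.615] yaw 20.095592067082546 elev 37.98114447895588 [ 0.517 -0.203  0.044] [ 0.588 -0.167  0.104]
base 3004 ((598.7611694335938, -372.0975646972656), 44.79323196411133) 0.011824130188838211
scene 218 top [[0.622, -0.16, 0.149], [0.624, -0.158, 0.148], [0.615, -0.16, 0.146], [0.634, -0.154, 0.144], [0.637, -0.155, 0.142], [0.607, -0.166, 0.139], [0.639, -0.153, 0.137], [0.641, -0.156, 0.133], [0.599, -0.167, 0.13], [0.645, -0.151, 0.126]]
side 351 top [[0.621, -0.163, 0.15], [0.614, -0.163, 0.149], [0.599, -0.171, 0.147], [0.616, -0.165, 0.145], [0.607, -0.167, 0.143], [0.635, -0.157, 0.141], [0.636, -0.157, 0.136], [0.637, -0.156, 0.129], [0.603, -0.169, 0.125], [0.637, -0.157, 0.122]]
arm 152 [ 0.11367286 -0.99351823  0.61239517 -0.43785083] -83.472916 [ 0.59516041 -0.48323573  0.27187272] [ 0.6222553  -0.36567327  0.29670261] z 0.2816265272912446
```

Every fit matches the given sizes: scoop origin (0.480, −0.212) with yaw 20.1° and elevation 38°, dish centre (0.500, −0.007), and bowl (0.4845, 0.240). The hook base is at (0.599, −0.372), with the arm along −83.3° at z 0.281. I'll grip the handle 30 mm up from the back wall so the body leaves room to tip.

Call:
{"name": "send_rows", "arguments": {"targets": [[1, 0.026, 0.0153, -0.025, 0.0206], [1, 0.026, 0.0153, -0.025, 0.0206], [1, 0.026, 0.0153, -0.025, 0.0206], [1, 0.026, 0.0153, -0.025, 0.0206], [1, 0.0265, 0.0155, -0.025, 0.0206]]}}

```text
time: 1.6
tool_pos: [0.536, -0.1938, 0.1802]
tool_rot: [-3.141, 0.001, 0.344]
contact_force: [0.8, -1.2, -0.3]
opening: 0.0918
grip_force: 0.0
```

Call:
{"name": "send_rows", "arguments": {"targets": [[1, 0, 0, -0.035, 0], [1, 0, 0, -0.035, 0], [1, 0, 0, -0.035, 0], [1, 0, 0, 0, 0]]}}

```text
time: 2.0
tool_pos: [0.5322, -0.1927, 0.0719]
tool_rot: [-3.134, 0.008, 0.343]
contact_force: [-0.6, -0.2, -0.2]
opening: 0.0918
grip_force: 0.0
```

Call:
{"name": "send_rows", "arguments": {"targets": [[1, 0, 0, 0, 0], [1, 0, 0, 0, 0]]}}

```text
time: 2.2
tool_pos: [0.5371, -0.1943, 0.0787]
tool_rot: [3.139, -0.002, 0.344]
contact_force: [0.1, -0.5, 0.0]
opening: 0.0919
grip_force: 0.0
```

Call:
{"name": "send_rows", "arguments": {"targets": [[1, 0.003, 0.003, -0.013, 0.007], [1, 0, 0, -0.012, 0], [1, 0, 0, 0, 0], [0, 0, 0, 0, 0], [0, 0, 0, 0, 0]], "grip_force": 60}}

```text
time: 2.7
tool_pos: [0.5394, -0.1901, 0.0519]
tool_rot: [3.141, -0.0, 0.352]
contact_force: [0.2, 0.1, -0.1]
opening: 0.0804
grip_force: 0.0
```

Call:
{"name": "send_rows", "arguments": {"targets": [[0, 0, 0, 0, 0], [0, 0, 0, 0, 0], [0, 0, 0, 0, 0]]}}

```text
time: 3.0
tool_pos: [0.5393, -0.1901, 0.052]
tool_rot: [3.141, -0.0, 0.352]
contact_force: [0.0, 0.5, 0.5]
opening: 0.0567
grip_force: 0.0
```

Call:
{"name": "send_rows", "arguments": {"targets": [[0, 0, 0, 0, 0], [0, 0, 0, 0, 0], [0, 0, 0, 0, 0], [0, 0, 0, 0, 0], [0, 0, 0, 0, 0]]}}

```text
time: 3.5
tool_pos: [0.5392, -0.1901, 0.0517]
tool_rot: [3.142, 0.0, 0.352]
contact_force: [-0.5, 1.3, -0.5]
opening: 0.0163
grip_force: 0.0
```

Call:
{"name": "send_rows", "arguments": {"targets": [[0, 0, 0, 0, 0], [0, 0, 0, 0, 0], [0, 0, 0, 0.01, 0], [0, 0, 0, 0.02, 0], [0, 0, 0, 0.01, 0]]}}

```text
time: 4.0
tool_pos: [0.5398, -0.1903, 0.0934]
tool_rot: [3.14, -0.001, 0.352]
contact_force: [1.0, 0.8, -1.9]
opening: 0.013
grip_force: 60.0
```

Call:
{"name": "send_rows", "arguments": {"targets": [[0, 0, 0, 0.02, 0], [0, 0, 0, 0.02, 0], [0, 0, 0, 0.02, 0], [0, 0, 0, 0, 0], [0, 0, 0, 0, 0]]}}

```text
time: 4.5
tool_pos: [0.5391, -0.19, 0.1516]
tool_rot: [3.141, -0.0, 0.352]
contact_force: [-1.2, 0.1, -3.1]
opening: 0.0129
grip_force: 60.0
```

```bash
cat > sc.py <<'E'
# scoop pose from the wrist + side clouds: handle elevation and pan floor tilt, in tool-yaw frame
from h import *
def scoop(f,cam='wrist'):
    s=observe()
    if cam=='wrist': p,d,W,s=wristworld(f)
    else: p,d=shot(cam,f); W=world(cam,d)
    yw=s['tool_rot'][2]; t=s['tool_pos']
    R=np.array([[np.cos(yw),np.sin(yw),0],[-np.sin(yw),np.cos(yw),0],[0,0,1]])
    L=(W-t)@R.T*1000
    hsv=cv2.cvtColor(p,cv2.COLOR_RGB2HSV); H,S,V=[hsv[...,i].astype(int) for i in range(3)]
    return p,d,W,L,H,S,V,s
E
python3 - <<'E'
from sc import *
for cam in ('wrist','scene','side'):
    p,d,W,L,H,S,V,s=scoop('g1'+cam,cam)
    m=(d>0)&(H<15)&(S>110)&(abs(L[...,1])<46)&(L[...,0]>-110)&(L[...,0]<-28)&(L[...,2]<0)&(L[...,2]>-80)
    q=L[m]; print(cam,'pan',len(q))
    if len(q)>20:
        print(q.min(0).round(),q.max(0).round()); f=m&(abs(L[...,1])<40)&(L[...,0]<-40)
        q=L[f]; 
        if len(q)>20: A=np.polyfit(q[:,0],q[:,2],1); print(' slope deg',np.degrees(np.arctan(A[0])),'z at -64:',np.polyval(A,-64),'res',np.std(q[:,2]-np.polyval(A,q[:,0])))
    m=(d>0)&(abs(L[...,1])<5)&(L[...,0]>12)&(L[...,0]<48)&(L[...,2]<80)&(L[...,2]>0); q=L[m]
    if len(q)>10: A=np.polyfit(q[:,0],q[:,2],1); print(' handle elev',np.degrees(np.arctan(A[0])),len(q))
    m=(d>0)&(abs(L[...,1])<8)&(L[...,0]>40)&(L[...,0]<125)&(L[...,2]<120)&(L[...,2]>30); q=L[m]; 
    if len(q): print(' loop',len(q),q.min(0).round(),q.max(0).round())
print(s['tool_pos'],s['contact_force'],s['opening'],s['grip_force'],s['torque'])
E
```

```text
wrist pan 921
[-94. -17. -52.] [-66.  18. -49.]
 slope deg 0.4241607945641444 z at -64: -49.93489776617767 res 0.5642045576901012
 handle elev 36.54432810364586 1341
 loop 6801 [40. -6. 43.] [ 97.   8. 101.]
scene pan 52
[-104.  -26.  -54.] [-55.  46. -19.]
 slope deg 6.0409439510287 z at -64: -48.31103870918372 res 1.2166290707543066
 loop 113 [42. -4. 32.] [113.   8.  99.]
side pan 579
[-101.  -46.  -59.] [-28.  46.  -3.]
 slope deg 0.0904650667354521 z at -64: -50.78271877041188 res 2.842612223899378
 loop 51 [58. -3. 46.] [110.   3.  98.]
[ 0.53851041 -0.18966474  0.15047056] [ 0.4762487   0.00813997 -2.08781897] 0.013503890219001183 59.99081254005432 [ 0.04095747 -0.08965489 -0.04265949]
```

The scoop is gripped and level, with the pan underside 52 mm below the TCP. Before entering the dish I'll get each nut's position and a sharper dish fit.

```bash
python3 - <<'E'
from h import *
z=np.load('pics/w1.npz'); p,d,W=z['p'],z['d'],z['W']
v,u=np.mgrid[0:400,0:640]
hsv=cv2.cvtColor(p,cv2.COLOR_RGB2HSV); H,S,V=[hsv[...,i].astype(int) for i in range(3)]
n=((u>105)&(u<195)&(v>45)&(v<125)&(H<20)&(S>80)&(W[...,2]>.012)&(d>0))
_,l=cv2.kmeans(np.stack([u[n],v[n]],1).astype(np.float32),6,None,(3,50,.1),5,2)[:2]
q=W[n]
for k in range(6):
    a=q[l.ravel()==k]; r=cv2.minAreaRect((a[:,:2]*1000).astype(np.float32)); print(len(a),np.round(r[0]),np.round(r[1],0),round(r[2]),'min',(a.min(0)*1000).round(),'max',(a.max(0)*1000).round())
g=(u>90)&(u<230)&(v<150)&(H>55)&(H<95)&(S>60)&(W[...,2]>.034)&(W[...,2]<.042)&(d>0)
q=W[g]*1000
for lo,hi in((400,420),(440,460),(480,500),(520,540),(555,575)):
    a=q[(q[:,0]>lo)&(q[:,0]<hi)]; print(lo,'y',a[:,1].min().round(1),a[:,1].max().round(1))
for lo,hi in((-65,-50),(-20,0),(30,45)):
    a=q[(q[:,1]>lo)&(q[:,1]<hi)]; print(lo,'x',a[:,0].min().round(1))
s=np.load('pics/g1side.npz');X=world('side',s['d']);hs=cv2.cvtColor(s['p'],cv2.COLOR_RGB2HSV)
m=(hs[...,0]>55)&(hs[...,0]<95)&(hs[...,1]>90)&(X[...,2]>.03)&(X[...,2]<.045)&(X[...,0]>.38)&(X[...,0]<.65)&(abs(X[...,1])<.1)
a=X[m]*1000; print('side dish',len(a),a.min(0),a.max(0))
E
```

```text
410 [438.  29.] [30. 24.] 65 min [424.  14.  13.] max [451.  43.  35.]
399 [478. -42.] [31. 24.] 16 min [462. -55.  16.] max [493. -29.  34.]
445 [482.  29.] [25. 29.] 41 min [467.  15.  15.] max [496.  42.  34.]
390 [440.  -5.] [36. 26.] 70 min [423. -22.  14.] max [453.  16.  36.]
359 [438. -44.] [30. 24.] 45 min [423. -56.  17.] max [452. -30.  35.]
410 [477.  -7.] [24. 29.] 39 min [463. -20.  13.] max [492.   7.  35.]
400 y -69.1 58.0
440 y -69.5 57.0
480 y -70.1 57.0
520 y -70.5 56.1
555 y -70.8 -64.8
-65 x 394.7
-20 x 395.1
30 x 395.7
side dish 77 [392.33303233 -75.17755482  30.09461017] [600.46760591  54.64957545  43.11400901]
```

```bash
python3 - <<'E'
from h import *
z=np.load('pics/scene0.npz');W=world('scene',z['d'])
for n,(a,b,c,e) in dict(mill=(286,276,300,330),canister=(220,262,260,325),dipper=(210,240,243,254),cruet=(460,285,515,350),purple=(412,220,460,255),box=(140,206,196,262)).items():
    q=W[b:e,a:c].reshape(-1,3); q=q[(q[:,2]>.012)&(q[:,2]<.3)]; print(n,np.percentile(q,[3,50,97],axis=0).round(3).tolist())
E
```

```text
mill [[0.767, 0.124, 0.031], [0.785, 0.143, 0.113], [0.81, 0.157, 0.17]]
canister [[0.828, 0.021, 0.072], [0.879, 0.081, 0.18], [0.912, 0.103, 0.208]]
dipper [[0.706, -0.217, 0.014], [0.732, -0.184, 0.024], [0.782, -0.166, 0.037]]
cruet [[0.462, 0.412, 0.013], [0.483, 0.478, 0.076], [0.499, 0.524, 0.145]]
purple [[0.208, 0.15, 0.014], [0.242, 0.208, 0.038], [0.348, 0.281, 0.057]]
box [[0.823, -0.466, 0.058], [0.881, -0.24, 0.141], [0.932, -0.186, 0.145]]
```

Call:
{"name": "send_rows", "arguments": {"targets": [[0, 0.0, 0.03, 0.01, -0.04], [0, 0.0, 0.035, 0.0, -0.08], [0, 0.0, 0.035, 0, -0.08], [0, 0.02, 0.035, 0, -0.08], [0, 0.02, 0.027, 0, -0.08]]}}

```text
time: 5.15
tool_pos: [0.5789, -0.026, 0.161]
tool_rot: [-3.141, 0.002, -0.011]
contact_force: [0.2, -0.0, -2.7]
opening: 0.0135
grip_force: 60.0
```

Call:
{"name": "send_rows", "arguments": {"targets": [[0, 0.02, 0.015, 0, 0], [0, 0.0143, 0.005, 0, 0], [0, 0, 0, 0, 0], [0, 0, 0, 0, 0]]}}

```text
time: 5.55
tool_pos: [0.6127, -0.0081, 0.1605]
tool_rot: [3.141, 0.003, -0.008]
contact_force: [0.3, -0.7, -1.4]
opening: 0.0135
grip_force: 60.0
```

Call:
{"name": "send_rows", "arguments": {"targets": [[0, 0, 0, -0.02, 0], [0, 0, 0, -0.03, 0], [0, 0, 0, -0.03, 0], [0, 0, 0, -0.01, 0], [0, 0, 0, 0, 0]]}}

```text
time: 6.05
tool_pos: [0.612, -0.0085, 0.0703]
tool_rot: [-3.141, 0.004, -0.009]
contact_force: [-0.5, -0.3, -1.4]
opening: 0.0131
grip_force: 60.0
```

Call:
{"name": "send_rows", "arguments": {"targets": [[0, 0, 0, -0.005, 0], [0, 0, 0, -0.003, 0], [0, 0, 0, 0, 0], [0, 0, 0, 0, 0]]}}

```text
time: 6.45
tool_pos: [0.6139, -0.008, 0.0645]
tool_rot: [3.141, -0.001, -0.008]
contact_force: [-0.8, -0.1, -2.4]
opening: 0.0136
grip_force: 60.0
```

```bash
python3 - <<'E'
from sc import *
for cam in ('wrist','side'):
    p,d,W,L,H,S,V,s=scoop('d1'+cam,cam)
    m=(d>0)&(H<15)&(S>110)&(abs(L[...,1])<40)&(L[...,0]>-103)&(L[...,0]<-40)&(L[...,2]<-40)
    q=L[m]; A=np.polyfit(q[:,0],q[:,2],1); print(cam,len(q),q.min(0).round(),q.max(0).round(),'slope',np.degrees(np.arctan(A[0])),'z(-64)',np.polyval(A,-64))
    g=W[(d>0)&(H>55)&(H<95)&(S>90)&(W[...,0]>.4)&(W[...,0]<.6)&(abs(W[...,1])<.07)&(W[...,2]<.015)]; print('dish floor z',len(g),np.median(g[:,2]) if len(g) else '')
print(s['tool_pos'],s['tool_rot'],s['contact_force'],s['time'])
a=cv2.resize(cv2.imread('pics/d1wrist.png')[0:260,100:540],(770,455)); cv2.imwrite('pics/d1c.png',a)
E
```

```text
wrist 920 [-94. -17. -52.] [-66.  18. -48.] slope 0.5989070818562703 z(-64) -49.898606825119394
dish floor z 0 
side 271 [-102.  -40.  -61.] [-40.  40. -42.] slope 0.3114936015930666 z(-64) -50.97545140041948
dish floor z 59 0.005491015788782638
[ 0.61386749 -0.00805412  0.06437395] [ 3.14133008e+00 -1.03856820e-03 -8.07970376e-03] [ 0.5036171   0.07174217 -1.67485693] 6.5
```

View pics/d1c.png

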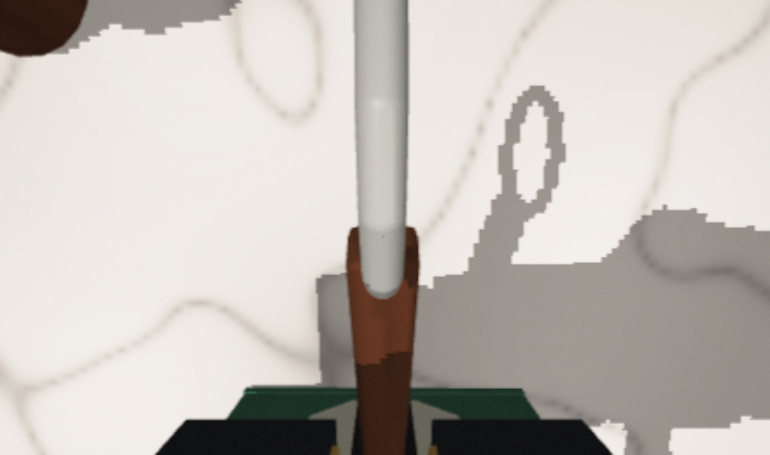

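The handle is straight in the grip and the loop sits clear of the camera. The pan is in the empty half of the dish, level, with about 6 mm of clearance under it. I'll lower it 5 mm and scoop slowly.

Call:
{"name": "send_rows", "arguments": {"targets": [[0, 0, 0, -0.003, 0], [0, 0, 0, -0.002, 0], [0, -0.01, 0, 0, 0], [0, -0.012, 0, 0, 0], [0, -0.012, 0, 0, 0]]}}

```text
time: 7.05
tool_pos: [0.5791, -0.008, 0.0584]
tool_rot: [3.142, 0.0, -0.008]
contact_force: [-0.5, 0.3, -2.7]
opening: 0.0133
grip_force: 60.0
```

Call:
{"name": "send_rows", "arguments": {"targets": [[0, -0.012, 0, 0, 0], [0, -0.012, 0, 0, 0], [0, -0.008, 0, 0, 0]]}}

```text
time: 7.35
tool_pos: [0.5467, -0.008, 0.0586]
tool_rot: [3.142, 0.0, -0.008]
contact_force: [0.2, 0.7, -3.0]
opening: 0.0135
grip_force: 60.0
```

Call:
{"name": "send_rows", "arguments": {"targets": [[0, -0.008, 0.0003, 0, 0], [0, -0.008, 0.0003, 0, 0], [0, -0.006, 0, 0, 0]]}}

```text
time: 7.65
tool_pos: [0.5249, -0.0074, 0.0587]
tool_rot: [3.142, 0.0, -0.008]
contact_force: [0.7, -1.1, -2.8]
opening: 0.0135
grip_force: 60.0
```

Call:
{"name": "send_rows", "arguments": {"targets": [[0, -0.005, 0, 0, 0], [0, -0.005, 0, 0, 0], [0, -0.004, 0, 0, 0]]}}

```text
time: 7.95
tool_pos: [0.5133, -0.0076, 0.0596]
tool_rot: [3.141, -0.005, -0.009]
contact_force: [4.4, 0.6, -1.9]
opening: 0.0131
grip_force: 60.1
```

```bash
python3 - <<'E'
from sc import *
s=observe(); print(s['tool_pos'],s['contact_force'])
ims=[]
for cam in ('side','scene'):
    p,d=shot(cam,'n1'+cam); c=p[200:310,230:400] if cam=='side' else p[190:300,250:420]
    ims.append(cv2.resize(c[:,:,::-1],(600,290),interpolation=cv2.INTER_CUBIC))
cv2.imwrite('pics/n1.png',np.vstack(ims))
E
```

```text
[ 0.51326544 -0.007642    0.05957135] [ 4.35732235  0.64905101 -1.88500332]
```

View pics/n1.png

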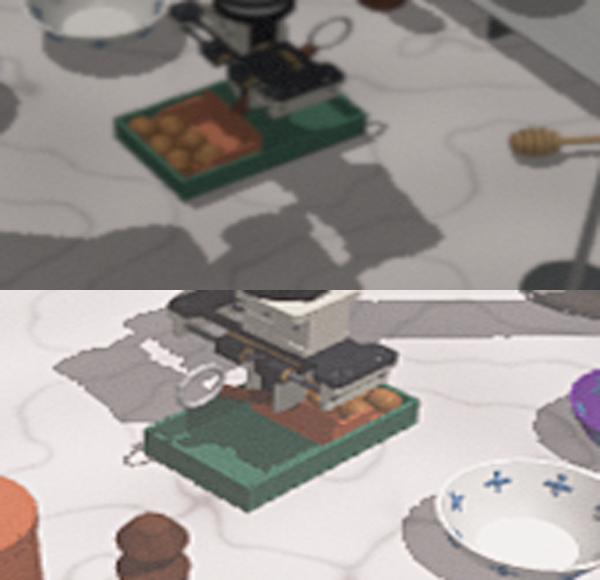

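All six nuts sit around the pan front against the near wall, with a light push of 4 N and the lip about 9 mm from the wall. I'll ease it the rest of the way.

Call:
{"name": "send_rows", "arguments": {"targets": [[0, -0.003, 0, 0, 0], [0, -0.002, 0, 0, 0], [0, -0.001, 0, 0, 0]]}}

```text
time: 8.35
tool_pos: [0.5048, -0.0074, 0.0585]
tool_rot: [3.142, 0.001, -0.008]
contact_force: [0.0, 0.6, -3.2]
opening: 0.0133
grip_force: 60.0
```

Call:
{"name": "send_rows", "arguments": {"targets": [[0, -0.002, 0, 0, 0], [0, 0, 0, 0, 0]]}}

```text
time: 8.55
tool_pos: [0.5033, -0.0074, 0.0587]
tool_rot: [3.141, 0.0, -0.008]
contact_force: [-0.4, 0.4, -3.1]
opening: 0.0133
grip_force: 60.0
```

```bash
cat > nuts.py <<'E'
from sc import *
def nuts(tag):
    p,d,W,L,H,S,V,s=scoop(tag,'side')
    print(s['tool_pos'].round(4),s['contact_force'].round(1),s['time'])
    print(' TCP->lip world x',s['tool_pos'][0]-.1036)
    c=(d>0)&(H<25)&(S>60)&(abs(L[...,1])<70)&(L[...,0]>-125)&(L[...,0]<-30)
    # height map of pan region along tool x
    for lo in range(-120,-35,8):
        a=L[c&(L[...,0]>=lo)&(L[...,0]<lo+8)&(abs(L[...,1])<42)]
        if len(a): print(lo,len(a),'z p10/50/95',np.percentile(a[:,2],[10,50,95]).round())
E
python3 -c "
from nuts import *
nuts('n2')"
```

```text
[ 0.5033 -0.0074  0.0587] [-0.4  0.4 -3.1] 8.55
 TCP->lip world x 0.39965046830763185
-112 1 z p10/50/95 [-15. -15. -15.]
-104 28 z p10/50/95 [-30. -20.  -8.]
-96 64 z p10/50/95 [-37. -26.  -8.]
-88 52 z p10/50/95 [-34. -25. -12.]
-80 30 z p10/50/95 [-36. -30. -21.]
-72 53 z p10/50/95 [-44. -30. -22.]
-64 49 z p10/50/95 [-35. -27. -22.]
-56 28 z p10/50/95 [-29. -26. -21.]
-48 16 z p10/50/95 [-52. -30. -22.]
-40 22 z p10/50/95 [-53. -48.  85.]
```

Contact force dropped to zero with the lip at the wall, so the nuts are in. The z force of about −3 N is close to scoop plus six nuts. Next I'll tilt the lip up a little with a softer grip by pressing the back edge lightly while keeping the lip near the wall.

Call:
{"name": "send_rows", "arguments": {"targets": [[0, 0.001, 0, -0.001, 0], [0, 0.003, 0, -0.001, 0], [0, 0.0, 0, 0, 0]], "grip_force": 30}}

```text
time: 8.9
tool_pos: [0.5076, -0.0075, 0.0572]
tool_rot: [3.141, 0.001, -0.008]
contact_force: [-2.2, -0.1, 5.4]
opening: 0.0139
grip_force: 30.0
```

Call:
{"name": "send_rows", "arguments": {"targets": [[0, 0.002, 0, -0.001, 0], [0, 0.002, 0, -0.001, 0], [0, 0, 0, 0, 0]]}}

```text
time: 9.2
tool_pos: [0.5115, -0.0075, 0.0553]
tool_rot: [3.141, 0.001, -0.008]
contact_force: [-3.5, 0.0, 6.2]
opening: 0.0135
grip_force: 30.0
```

```bash
python3 - <<'E'
from sc import *
p,d,W,L,H,S,V,s=scoop('t1','wrist'); print(s['tool_pos'],s['contact_force'],s['torque'])
m=(d>0)&(abs(L[...,1])<5)&(L[...,0]>12)&(L[...,0]<48)&(L[...,2]<80)&(L[...,2]>0); q=L[m]
A=np.polyfit(q[:,0],q[:,2],1); print(' handle elev',np.degrees(np.arctan(A[0])),len(q))
E
```

```text
[ 0.51153053 -0.00750723  0.05528071] [-3.48904152  0.01384355  6.23341596] [ 0.02383023  0.72423885 -0.03769141]
 handle elev 31.259913652021403 1392
```

The pan now tilts 5° lip-up with about 9 N of press. A touch more, then full grip and lift.

Call:
{"name": "send_rows", "arguments": {"targets": [[0, 0.002, 0, -0.001, 0], [0, 0.001, 0, -0.0005, 0], [0, 0, 0, 0, 0]]}}

```text
time: 9.55
tool_pos: [0.5144, -0.0075, 0.0538]
tool_rot: [3.141, 0.001, -0.008]
contact_force: [-3.3, -0.6, 6.9]
opening: 0.0136
grip_force: 30.0
```

Call:
{"name": "send_rows", "arguments": {"targets": [[0, 0, 0, 0, 0], [0, 0, 0, 0, 0], [0, 0, 0, 0.002, 0], [0, 0, 0, 0.004, 0], [0, 0, 0, 0.006, 0]], "grip_force": 60}}

```text
time: 10.05
tool_pos: [0.5145, -0.0074, 0.0652]
tool_rot: [-3.142, 0.001, -0.008]
contact_force: [-0.6, 0.6, -2.8]
opening: 0.0134
grip_force: 60.0
```

Call:
{"name": "send_rows", "arguments": {"targets": [[0, 0, 0, 0.01, 0], [0, 0, 0, 0.015, 0], [0, 0, 0, 0.015, 0], [0, 0, 0, 0.015, 0], [0, 0, 0, 0.01, 0]]}}

```text
time: 10.55
tool_pos: [0.5151, -0.0075, 0.1319]
tool_rot: [3.141, -0.002, -0.008]
contact_force: [0.3, -0.0, -2.7]
opening: 0.0137
grip_force: 60.0
```

Call:
{"name": "send_rows", "arguments": {"targets": [[0, 0, 0, 0.01, 0], [0, 0, 0, 0.005, 0], [0, 0, 0, 0, 0]]}}

```text
time: 10.85
tool_pos: [0.5148, -0.0075, 0.1459]
tool_rot: [3.141, -0.001, -0.008]
contact_force: [0.2, 0.3, -3.5]
opening: 0.0133
grip_force: 60.0
```

```bash
python3 - <<'E'
from nuts import *
p,d,W,L,H,S,V,s=scoop('l1','wrist'); print(s['tool_pos'],s['contact_force'],s['torque'])
m=(d>0)&(abs(L[...,1])<5)&(L[...,0]>12)&(L[...,0]<48)&(L[...,2]<80)&(L[...,2]>0); q=L[m]
A=np.polyfit(q[:,0],q[:,2],1); print(' handle elev',np.degrees(np.arctan(A[0])),len(q))
nuts('l1s'); p=np.load('pics/l1s.npz')['p']; q,_=shot('scene','l1c')
cv2.imwrite('pics/l1.png',np.vstack([cv2.resize(c[:,:,::-1],(600,290),interpolation=cv2.INTER_CUBIC) for c in (p[180:290,230:400],q[180:300,250:420])]))
E
```

```text
[ 0.5148454  -0.00747397  0.14585169] [ 0.24020588  0.2689672  -3.45579175] [-0.02639665 -0.13612546  0.02404543]
 handle elev 30.060060401869517 1381
[ 0.5145 -0.0074  0.1452] [-0.4 -0.4 -2. ] 10.9
 TCP->lip world x 0.4108871295400691
-120 5 z p10/50/95 [-27. -24. -18.]
-112 55 z p10/50/95 [-43. -34. -11.]
-104 87 z p10/50/95 [-42. -27. -12.]
-96 60 z p10/50/95 [-30. -19. -12.]
-88 31 z p10/50/95 [-23. -17. -11.]
-80 16 z p10/50/95 [-41. -20. -13.]
-72 42 z p10/50/95 [-41. -25. -17.]
-64 51 z p10/50/95 [-43. -24. -14.]
-56 47 z p10/50/95 [-27. -19. -13.]
-48 27 z p10/50/95 [-28. -21. -16.]
-40 37 z p10/50/95 [-43. -25.  86.]
```

View pics/l1.png

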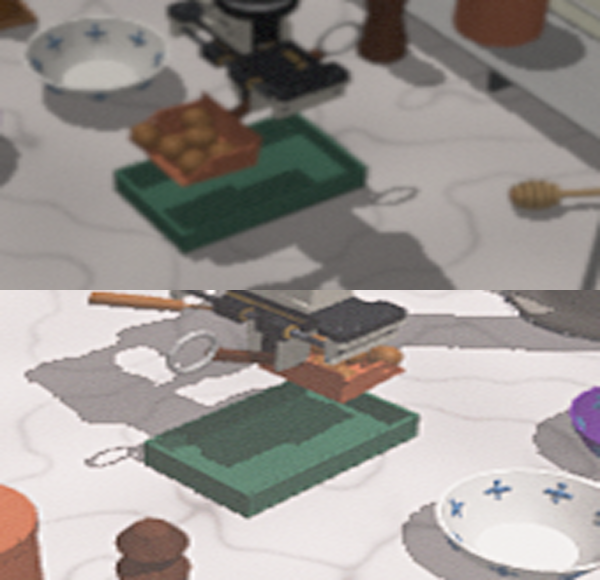

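All the nuts are in the scoop and the dish is empty. I'll carry it gently to the bowl.

Call:
{"name": "send_rows", "arguments": {"targets": [[0, 0, 0.008, 0, 0], [0, 0.003, 0.015, 0, 0], [0, 0.006, 0.022, 0, 0], [0, 0.006, 0.025, 0, 0], [0, 0.006, 0.025, 0, 0]]}}

```text
time: 11.5
tool_pos: [0.5356, 0.0897, 0.145]
tool_rot: [-3.141, 0.0, -0.008]
contact_force: [0.7, 0.1, -3.1]
opening: 0.0134
grip_force: 60.0
```

Call:
{"name": "send_rows", "arguments": {"targets": [[0, 0.006, 0.025, 0, 0], [0, 0.006, 0.025, 0, 0], [0, 0.006, 0.025, 0, 0], [0, 0.006, 0.025, 0, 0], [0, 0.006, 0.022, 0, 0]]}}

```text
time: 12.0
tool_pos: [0.5651, 0.2123, 0.1448]
tool_rot: [-3.141, 0.001, -0.007]
contact_force: [-0.2, -0.2, -2.9]
opening: 0.0134
grip_force: 60.0
```

Call:
{"name": "send_rows", "arguments": {"targets": [[0, 0.006, 0.015, 0, 0], [0, 0.003, 0.01, 0, 0], [0, 0, 0.005, 0, 0], [0, 0, 0, 0, 0], [0, 0, 0, 0, 0]]}}

```text
time: 12.5
tool_pos: [0.5742, 0.2391, 0.1451]
tool_rot: [3.141, 0.0, -0.008]
contact_force: [0.2, 0.4, -3.3]
opening: 0.0136
grip_force: 60.0
```

```bash
python3 - <<'E'
from sc import *
p,d,W,L,H,S,V,s=scoop('b1','wrist'); print(s['tool_pos'],s['contact_force'],s['torque'],s['time'])
m=(d>0)&(abs(L[...,1])<5)&(L[...,0]>12)&(L[...,0]<48)&(L[...,2]<80)&(L[...,2]>0); q=L[m]
A=np.polyfit(q[:,0],q[:,2],1); print(' handle elev',np.degrees(np.arctan(A[0])),len(q))
p,d=shot('scene','b1c'); W=world('scene',d); q=W[252:306,370:440].reshape(-1,3); q=q[(q[:,2]>.05)&(q[:,2]<.062)&(abs(q[:,0]-.4845)<.085)&(abs(q[:,1]-.24)<.085)]
print(len(q),cv2.minEnclosingCircle((q[:,:2]*1000).astype(np.float32)))
E
```

```text
[0.57423717 0.23913037 0.14513084] [ 0.19125561  0.44662218 -3.27534233] [ 0.03022499 -0.17561347  0.01444636] 12.5
 handle elev 30.047813677244655 1389
188 ((486.9305725097656, 242.99081420898438), 76.39067077636719)
```

Call:
{"name": "send_rows", "arguments": {"targets": [[0, 0, 0, 0, 0], [0, 0, 0, 0, 0]], "grip_force": 14}}

```text
time: 12.8
tool_pos: [0.5746, 0.2391, 0.1453]
tool_rot: [3.141, 0.0, -0.009]
contact_force: [0.6, -0.3, -3.0]
opening: 0.0137
grip_force: 14.0
```

```bash
cat > el.py <<'E'
from sc import *
def el(t):
    p,d,W,L,H,S,V,s=scoop(t,'wrist'); print(s['tool_pos'].round(4),s['contact_force'].round(1),s['torque'].round(2),s['time'],s['opening'],s['grip_force'])
    m=(d>0)&(abs(L[...,1])<5)&(L[...,0]>12)&(L[...,0]<48)&(L[...,2]<90)&(L[...,2]>-5); q=L[m]
    if len(q)<20: return
    A=np.polyfit(q[:,0],q[:,2],1); print(' handle elev(+1.5)',np.degrees(np.arctan(A[0])),len(q),'z at x=0',A[1])
E
python3 -c "
from el import *
el('e1')"
```

```text
[0.5746 0.2391 0.1453] [ 0.6 -0.3 -3. ] [-0.02 -0.15 -0.03] 12.8 0.013686099115496573 13.999717980623245
 handle elev(+1.5) -22.656908695523693 853 z at x=0 94.33085938048795
```

```bash
python3 - <<'E'
from sc import *
ims=[]
for cam,bx in (('side',(150,260,190,360)),('scene',(220,330,330,500))):
    p,d,W,L,H,S,V,s=scoop('e2'+cam,cam)
    m=(d>0)&(H<15)&(S>110)&(abs(L[...,1])<46)&(L[...,0]>-120)&(L[...,0]<-20)&(L[...,2]<0)&(L[...,2]>-140)
    q=L[m]; print(cam,len(q)); 
    for lo in range(-110,-20,15):
        a=q[(q[:,0]>=lo)&(q[:,0]<lo+15)]; print(lo,len(a),np.percentile(a[:,2],[5,50,95]).round() if len(a) else '')
    m=(d>0)&(abs(L[...,1])<8)&(L[...,0]>25)&(L[...,0]<125)&(L[...,2]<150)&(L[...,2]>20); q=L[m]
    if len(q): print(' loop/handle',len(q),q.min(0).round(),q.max(0).round())
    c=p[bx[0]:bx[1],bx[2]:bx[3]]; ims.append(cv2.resize(c[:,:,::-1],(600,290),interpolation=cv2.INTER_CUBIC))
cv2.imwrite('pics/e2.png',np.vstack(ims))
E
```

```text
side 328
-110 16 [-86. -82. -78.]
-95 23 [-79. -61. -53.]
-80 66 [-79. -59. -51.]
-65 62 [-77. -61. -43.]
-50 103 [-73. -48. -36.]
-35 58 [-54. -42. -33.]
 loop/handle 58 [34. -7. 71.] [ 83.   7. 125.]
scene 104
-110 8 [-115. -114. -112.]
-95 27 [-120. -114.  -60.]
-80 52 [-70. -62. -57.]
-65 8 [-61. -58. -57.]
-50 7 [-48. -45. -42.]
-35 2 [-33. -32. -31.]
 loop/handle 283 [25. -8. 32.] [ 84.   8. 137.]
```

View pics/e2.png

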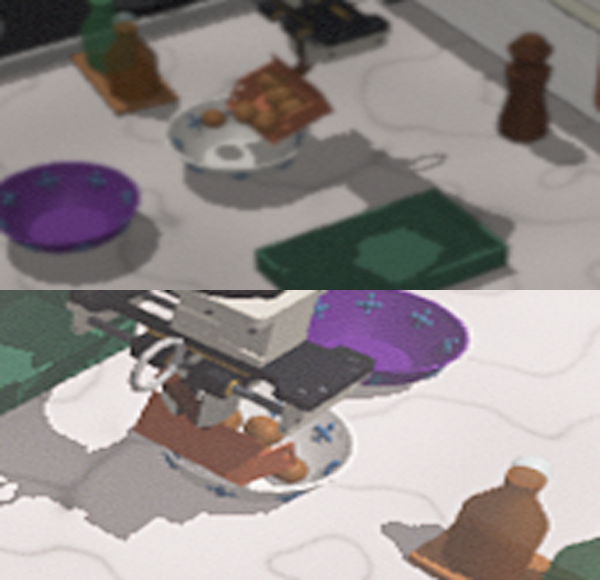

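The scoop has tipped lip-down into the bowl and the nuts are rolling out. Letting them finish.

Call:
{"name": "send_rows", "arguments": {"targets": [[0, 0, 0, 0, 0], [0, 0, 0, 0, 0], [0, 0, 0, 0, 0], [0, 0, 0, 0, 0], [0, 0, 0, 0, 0]]}}

```text
time: 13.45
tool_pos: [0.5745, 0.2396, 0.1453]
tool_rot: [3.141, 0.0, -0.008]
contact_force: [0.5, -0.4, -2.5]
opening: 0.0137
grip_force: 14.0
```

```bash
python3 - <<'E'
from sc import *
ims=[]
for cam,bx in (('side',(150,260,190,360)),('scene',(220,330,330,500))):
    p,d,W,L,H,S,V,s=scoop('e3'+cam,cam)
    if cam=='side': print(s['contact_force'],s['time'],s['torque'])
    m=(d>0)&(abs(L[...,1])<8)&(L[...,0]>25)&(L[...,0]<125)&(L[...,2]<150)&(L[...,2]>20); q=L[m]
    if len(q): print(' loop/handle',len(q),q.min(0).round(),q.max(0).round())
    c=p[bx[0]:bx[1],bx[2]:bx[3]]; ims.append(cv2.resize(c[:,:,::-1],(600,290),interpolation=cv2.INTER_CUBIC))
cv2.imwrite('pics/e3.png',np.vstack(ims))
E
```

```text
[ 0.52521816 -0.40622251 -2.50369348] 13.45 [-0.01929269 -0.04694278 -0.00477293]
 loop/handle 48 [33. -8. 74.] [ 82.   6. 125.]
 loop/handle 284 [25. -8. 31.] [ 85.   8. 139.]
```

View pics/e3.png

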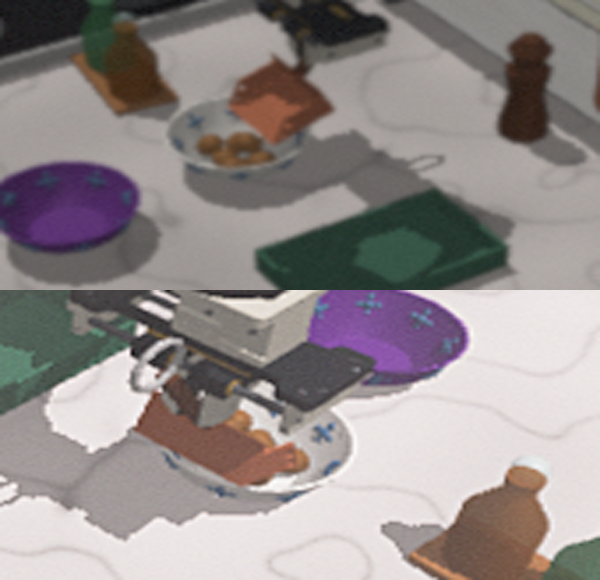

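All the nuts lie in the bowl, the pan is empty and nothing spilled. I'll lift out, set the scoop down on free counter near its old spot with its y axis already parallel to the hook arm, then regrip it by the loop.

Call:
{"name": "send_rows", "arguments": {"targets": [[0, 0, 0, 0, 0], [0, 0, 0, 0.01, 0], [0, 0, 0, 0.025, 0], [0, 0, 0, 0.035, 0], [0, 0, 0, 0.035, 0]], "grip_force": 60}}

```text
time: 14.05
tool_pos: [0.5743, 0.2395, 0.252]
tool_rot: [3.141, 0.0, -0.008]
contact_force: [0.7, 0.8, -1.8]
opening: 0.0137
grip_force: 60.0
```

Call:
{"name": "send_rows", "arguments": {"targets": [[0, 0, -0.02, 0, 0.025], [0, -0.003, -0.04, 0, 0.025], [0, -0.003, -0.045, 0, 0.025], [0, -0.003, -0.045, 0, 0.025], [0, -0.003, -0.045, 0, 0.025]]}}

```text
time: 14.55
tool_pos: [0.5623, 0.043, 0.2513]
tool_rot: [3.141, -0.001, 0.118]
contact_force: [-0.0, 0.3, -1.6]
opening: 0.0136
grip_force: 60.0
```

Call:
{"name": "send_rows", "arguments": {"targets": [[0, -0.003, -0.045, 0, 0], [0, -0.003, -0.045, 0, 0], [0, -0.003, -0.045, 0, 0], [0, -0.003, -0.045, 0, 0], [0, -0.003, -0.04, 0, 0]]}}

```text
time: 15.05
tool_pos: [0.5472, -0.1777, 0.2513]
tool_rot: [3.141, -0.001, 0.116]
contact_force: [1.1, 0.2, -2.4]
opening: 0.0129
grip_force: 60.0
```

Call:
{"name": "send_rows", "arguments": {"targets": [[0, -0.002, -0.03, 0, 0], [0, -0.002, 0, -0.03, 0], [0, 0, 0, -0.04, 0], [0, 0, 0, -0.04, 0], [0, 0, 0, -0.02, 0]]}}

```text
time: 15.55
tool_pos: [0.542, -0.2049, 0.1176]
tool_rot: [-3.139, 0.003, 0.116]
contact_force: [-0.1, -0.1, -2.2]
opening: 0.0136
grip_force: 60.0
```

Call:
{"name": "send_rows", "arguments": {"targets": [[0, 0, 0, -0.01, 0], [0, 0, 0, 0, 0], [0, 0, 0, 0, 0]], "grip_force": 20}}

```text
time: 15.85
tool_pos: [0.5445, -0.2059, 0.1118]
tool_rot: [3.14, -0.002, 0.117]
contact_force: [0.5, 0.4, -1.9]
opening: 0.0136
grip_force: 20.0
```

Call:
{"name": "send_rows", "arguments": {"targets": [[0, 0, 0, -0.015, 0], [0, 0, 0, -0.01, 0], [0, 0, 0, -0.007, 0], [0, 0, 0, -0.007, 0], [0, 0, 0, -0.005, 0]], "grip_force": 14}}

```text
time: 16.35
tool_pos: [0.5441, -0.2057, 0.0665]
tool_rot: [3.141, -0.001, 0.117]
contact_force: [1.6, -0.7, 1.7]
opening: 0.0139
grip_force: 14.0
```

Call:
{"name": "send_rows", "arguments": {"targets": [[0, 0, 0, -0.005, 0], [0, 0, 0, -0.005, 0], [0, 0, 0, -0.003, 0], [0, 0, 0, 0, 0]]}}

```text
time: 16.75
tool_pos: [0.5429, -0.2053, 0.0525]
tool_rot: [-3.141, 0.002, 0.117]
contact_force: [0.4, -0.4, -0.8]
opening: 0.0138
grip_force: 14.0
```

```bash
python3 -c "
from el import *
el('s1')"
```

```text
[ 0.5429 -0.2053  0.0525] [ 0.4 -0.4 -0.8] [-0.08  0.08  0.01] 16.75 0.013849928366307811 14.000640213489532
 handle elev(+1.5) 6.795633286099338 2150 z at x=0 53.36952357353681
```

Call:
{"name": "send_rows", "arguments": {"targets": [[0.5, 0, 0, 0, 0], [0.5, 0, 0, 0, 0], [0.5, 0, 0, 0, 0], [0.5, 0, 0, 0, 0], [0.5, 0, 0, 0.02, 0]]}}

```text
time: 17.3
tool_pos: [0.5419, -0.2046, 0.0712]
tool_rot: [-3.139, 0.004, 0.117]
contact_force: [0.6, 0.3, 1.6]
opening: 0.0446
grip_force: 0.0
```

Call:
{"name": "send_rows", "arguments": {"targets": [[0.5, -0.03, 0, 0.03, 0], [0.5, -0.03, 0, 0.04, 0], [0.5, -0.03, 0, 0.04, 0], [0.5, -0.02, 0, 0.04, 0], [0.5, 0, 0, 0.02, 0]]}}

```text
time: 17.8
tool_pos: [0.4323, -0.2058, 0.2471]
tool_rot: [3.138, -0.003, 0.116]
contact_force: [-0.3, -0.5, -1.4]
opening: 0.0462
grip_force: 0.0
```

```bash
cat > fit.py <<'E'
from h import *
def fit(tag):
    p,d,W,s=wristworld(tag+'w'); Q=[]
    print(s['tool_pos'].round(4),s['tool_rot'].round(3),s['opening'],s['time'],s['contact_force'].round(1))
    for n,(p,d,W) in dict(wrist=(p,d,W),**{c:(lambda t:(t[0],t[1],world(c,t[1])))(shot(c,tag+c)) for c in ('scene','side')}).items():
        hsv=cv2.cvtColor(p,cv2.COLOR_RGB2HSV); H,S,V=[hsv[...,i].astype(int) for i in range(3)]
        reg=(d>0)&(W[...,0]>.38)&(W[...,0]<.69)&(W[...,1]>-.28)&(W[...,1]<-.10)
        f=W[reg&(H<15)&(S>110)&(W[...,2]<.012)]
        if len(f)>50: r=cv2.minAreaRect((f[:,:2]*1000).astype(np.float32)); print(n,'pan',np.round(r[0],1),np.round(r[1],1),round(r[2],1))
        l=W[reg&(W[...,2]>.06)&(W[...,2]<.17)&(W[...,0]>.57)]
        if n=='wrist': l=W[reg&(W[...,2]>.02)&(W[...,2]<.17)&(W[...,0]>.5)]
        if len(l)>15:
            L=cv2.fitLine(l[:,:2].astype(np.float32),cv2.DIST_HUBER,0,.001,.001).ravel()
            print(n,'handle/loop',len(l),'line',L.round(4),'yaw',np.degrees(np.arctan(L[1]/L[0])).round(1),'min',l.min(0).round(3),'max',l.max(0).round(3),'top3',l[np.argsort(-l[:,2])[:3]].round(3).tolist())
E
python3 -c "
from fit import *
fit('f1')"
```

```text
[ 0.4323 -0.2058  0.2471] [ 3.138e+00 -3.000e-03  1.160e-01] 0.04619128906439157 17.8 [-0.3 -0.5 -1.4]
wrist pan [ 479.6 -215.4] [ 75.9 100.6] 6.7
wrist handle/loop 1869 line [ 0.9913  0.1319  0.5609 -0.2015] yaw 7.6 min [ 0.5   -0.257  0.02 ] max [ 0.604 -0.16   0.114] top3 [[0.602, -0.197, 0.114], [0.603, -0.202, 0.113], [0.602, -0.199, 0.113]]
scene pan [ 483.7 -210.9] [80.5 98.4] 7.2
scene handle/loop 133 line [ 0.9986  0.0532  0.6304 -0.1919] yaw 3.0 min [ 0.57  -0.206  0.076] max [ 0.654 -0.187  0.151] top3 [[0.635, -0.19, 0.151], [0.631, -0.194, 0.15], [0.645, -0.19, 0.149]]
side pan [ 482.8 -212.2] [79.8 98.8] 5.4
side handle/loop 146 line [ 0.9868  0.162   0.6048 -0.1995] yaw 9.3 min [ 0.571 -0.213  0.071] max [ 0.652 -0.188  0.156] top3 [[0.619, -0.199, 0.156], [0.634, -0.196, 0.153], [0.626, -0.197, 0.149]]
```

The scoop sits level at (0.481, −0.2125) with yaw 6.7°, and all three views agree with the loop's expected place. Moving above the loop's far end.

Call:
{"name": "send_rows", "arguments": {"targets": [[0.5, 0.03, 0.002, 0, 0], [0.5, 0.045, 0.003, 0, 0], [0.5, 0.045, 0.003, 0, 0], [0.5, 0.045, 0.003, 0, 0], [0.5, 0.035, 0.0015, 0, 0]]}}

```text
time: 18.45
tool_pos: [0.6354, -0.1919, 0.2403]
tool_rot: [-3.14, 0.003, 0.118]
contact_force: [0.3, -1.0, 0.0]
opening: 0.0458
grip_force: 0.0
```

Call:
{"name": "send_rows", "arguments": {"targets": [[0.5, 0.0135, 0, -0.02, 0], [0.5, 0, 0, -0.03, 0], [0.5, 0, 0, -0.02, 0], [0.5, 0, 0, 0, 0], [0.5, 0, 0, 0, 0]]}}

```text
time: 18.95
tool_pos: [0.6469, -0.1927, 0.1721]
tool_rot: [-3.141, 0.002, 0.117]
contact_force: [0.7, 0.3, 0.2]
opening: 0.046
grip_force: 0.0
```

```bash
python3 -c "
from fit import *
fit('f2')
p,d,W,_=0,0,np.load('pics/f2w.npz')['W'],0
s=observe();t=s['tool_pos'];y=s['tool_rot'][2];R=np.array([[np.cos(y),np.sin(y),0],[-np.sin(y),np.cos(y),0],[0,0,1]])
for n in ('w','scene','side'):
    z=np.load('pics/f2%s.npz'%n); X=z['W'] if n=='w' else world(n,z['d'])
    L=(X-t)@R.T*1000; m=(z['d']>0)&(abs(L[...,1])<15)&(L[...,0]>-70)&(L[...,0]<25)&(X[...,2]>.07)&(X[...,2]<.165); q=L[m]
    if len(q): print(n,len(q),q.min(0).round(1),q.max(0).round(1),'y med',np.median(q[:,1]).round(1), 'z world max',(q[:,2].max()/1000+t[2]).round(4))
"
```

```text
[ 0.6469 -0.1927  0.1721] [-3.141e+00  2.000e-03  1.170e-01] 0.04598077831566163 18.95 [0.7 0.3 0.2]
wrist pan [ 472.6 -217.2] [36.2 99.3] 6.5
wrist handle/loop 1380 line [ 0.9892  0.1468  0.6053 -0.1981] yaw 8.4 min [ 0.5   -0.258  0.026] max [ 0.655 -0.159  0.152] top3 [[0.629, -0.194, 0.152], [0.631, -0.194, 0.152], [0.629, -0.195, 0.152]]
scene pan [ 483.4 -210.6] [83.5 99. ] 9.6
scene handle/loop 129 line [ 0.999   0.0447  0.6146 -0.1919] yaw 2.6 min [ 0.572 -0.204  0.074] max [ 0.654 -0.187  0.15 ] top3 [[0.622, -0.193, 0.15], [0.633, -0.191, 0.149], [0.645, -0.19, 0.148]]
side pan [ 481.  -212.8] [81.3 99. ] 6.1
side handle/loop 143 line [ 0.9887  0.1496  0.6064 -0.1989] yaw 8.6 min [ 0.57  -0.211  0.072] max [ 0.655 -0.189  0.152] top3 [[0.63, -0.197, 0.152], [0.614, -0.201, 0.151], [0.622, -0.196, 0.151]]
w 662 [-52.4  -5.9 -70.6] [  7.4   8.  -22.2] y med 1.1 z world max 0.1524
scene 121 [-69.9  -4.4 -93.1] [  6.8  10.1 -25. ] y med 3.7 z world max 0.1496
side 123 [-69.7  -8.  -95.3] [  7.7   9.2 -23. ] y med -0.6 z world max 0.1517
```

Call:
{"name": "send_rows", "arguments": {"targets": [[0.5, 0, 0, -0.02, 0], [0.5, 0, 0, -0.016, 0], [0.5, 0, 0, 0, 0], [0, 0, 0, 0, 0], [0, 0, 0, 0, 0]], "grip_force": 20}}

```text
time: 19.6
tool_pos: [0.6478, -0.1933, 0.139]
tool_rot: [3.14, -0.002, 0.117]
contact_force: [-0.4, -0.3, 1.0]
opening: 0.0345
grip_force: 0.0
```

Call:
{"name": "send_rows", "arguments": {"targets": [[0, 0, 0, 0, 0], [0, 0, 0, 0, 0], [0, 0, 0, 0, 0], [0, 0, 0, 0, 0], [0, 0, 0, 0, 0]]}}

```text
time: 20.1
tool_pos: [0.6472, -0.193, 0.1374]
tool_rot: [3.141, -0.0, 0.117]
contact_force: [1.2, 0.3, 0.7]
opening: 0.0048
grip_force: 20.0
```

Gripped by the wire, with opening 5 mm. The hook tip lies about 0.78 m from the base axis, right at the reach limit, so I'll log joint/pose pairs while lifting and fit the arm's reach.

```bash
cat > kin.py <<'E'
from h import *; import json,os
from scipy.optimize import least_squares
def log():
    D=json.load(open('kin.json')) if os.path.exists('kin.json') else [[[-1.475,.343,1.525,0,1.275,-.146],[.126,-.509,.226],.242]]
    s=observe(); D.append([list(map(float,s['qpos'])),list(map(float,s['tool_pos'])),float(s['tool_rot'][2])]); json.dump(D,open('kin.json','w')); print(np.round(s['qpos'],3),s['tool_pos'].round(4),s['tool_rot'].round(3),s['contact_force'].round(1),s['opening'].round(4),s['time']); return D
E
python3 -c "
from kin import *
log()"
```

```text
Traceback (most recent call last):
  File "kin.py", line 5, in log
    s=observe(); D.append([list(map(float,s['qpos'])),list(map(float,s['tool_pos'])),float(s['tool_rot'][2])]); json.dump(D,open('kin.json','w')); print(np.round(s['qpos'],3),s['tool_pos'].round(4),s['tool_rot'].round(3),s['contact_force'].round(1),s['opening'].round(4),s['time']); return D
                                                                                                                                                                                                                                                         ^^^^^^^^^^^^^^^^^^
AttributeError: 'float' object has no attribute 'round'
```

Call:
{"name": "send_rows", "arguments": {"targets": [[0, -0.005, 0, 0.01, 0], [0, -0.01, 0, 0.02, 0], [0, -0.015, 0, 0.025, 0], [0, -0.02, 0, 0.025, 0], [0, -0.025, 0, 0.025, 0]], "grip_force": 15}}

```text
time: 20.6
tool_pos: [0.571, -0.1928, 0.2431]
tool_rot: [-3.141, 0.001, 0.117]
contact_force: [0.3, -1.1, -2.1]
opening: 0.0053
grip_force: 15.0
```

```bash
python3 -c "
from kin import *
log()"
```

```text
Traceback (most recent call last):
  File "kin.py", line 5, in log
    s=observe(); D.append([list(map(float,s['qpos'])),list(map(float,s['tool_pos'])),float(s['tool_rot'][2])]); json.dump(D,open('kin.json','w')); print(np.round(s['qpos'],3),s['tool_pos'].round(4),s['tool_rot'].round(3),s['contact_force'].round(1),s['opening'].round(4),s['time']); return D
                                                                                                                                                                                                                                                         ^^^^^^^^^^^^^^^^^^
AttributeError: 'float' object has no attribute 'round'
```

Call:
{"name": "send_rows", "arguments": {"targets": [[0, -0.025, 0, 0.025, 0], [0, -0.02, 0, 0.025, 0], [0, -0.01, 0, 0.02, 0], [0, 0, 0, 0.01, 0], [0, 0, 0, 0, 0]]}}

```text
time: 21.1
tool_pos: [0.5176, -0.1932, 0.3238]
tool_rot: [3.14, -0.003, 0.117]
contact_force: [0.9, -0.1, -2.6]
opening: 0.0051
grip_force: 15.0
```

```bash
python3 -c "
from kin import *
D=log()
for q,t,y in D: print(np.hypot(t[0],t[1]).round(4),t[2],'az',np.arctan2(t[1],t[0]).round(4)-round(q[0],4),'sum',q[1]+q[2]+q[4],'yaw-',y-q[0]+q[5])
def f(x):
    L1,L2,c,h=x; r=[]
    for q,t,y in D: r+=[L1*np.sin(q[1])+L2*np.sin(q[1]+q[2])+c-np.hypot(t[0],t[1]), L1*np.cos(q[1])+L2*np.cos(q[1]+q[2])+h-t[2]]
    return r
s=least_squares(f,[.45,.4,.05,.0]); print(s.x,np.abs(s.fun).max())
L1,L2,c,h=s.x
for z in (.286,.31,.32):
    dz=z-h; print(z,'max r',c+np.sqrt((L1+L2)**2-dz**2), 'L',L1+L2)
"
```

```text
Traceback (most recent call last):
  File "kin.py", line 5, in log
    s=observe(); D.append([list(map(float,s['qpos'])),list(map(float,s['tool_pos'])),float(s['tool_rot'][2])]); json.dump(D,open('kin.json','w')); print(np.round(s['qpos'],3),s['tool_pos'].round(4),s['tool_rot'].round(3),s['contact_force'].round(1),s['opening'].round(4),s['time']); return D
                                                                                                                                                                                                                                                         ^^^^^^^^^^^^^^^^^^
AttributeError: 'float' object has no attribute 'round'
```

The log was saved before the print failed, so I can fit from it, and measure the hanging scoop as well.

```bash
python3 -c "
from kin import *
D=json.load(open('kin.json'))
for q,t,y in D: print(np.round(q,3),np.hypot(t[0],t[1]).round(4),round(t[2],4),'az',(np.arctan2(t[1],t[0])-q[0]).round(4),'sum',round(q[1]+q[2]+q[4],3),'yaw-',round(y-q[0]+q[5],3))
def f(x):
    L1,L2,c,h=x; r=[]
    for q,t,y in D: r+=[L1*np.sin(q[1])+L2*np.sin(q[1]+q[2])+c-np.hypot(t[0],t[1]), L1*np.cos(q[1])+L2*np.cos(q[1]+q[2])+h-t[2]]
    return r
s=least_squares(f,[.45,.4,.05,.0]); print(s.x,np.abs(s.fun).max())
L1,L2,c,h=s.x
for z in (.286,.31,.32): print(z,'max r',c+np.sqrt((L1+L2)**2-(z-h)**2))
"
python3 - <<'E'
from sc import *
for cam in ('scene','side'):
    p,d,W,L,H,S,V,s=scoop('h1'+cam,cam)
    for nm,m in (('copper',(d>0)&(H<15)&(S>110)&(abs(L[...,1])<60)&(abs(L[...,0])<130)&(L[...,2]<-60)&(W[...,2]>.02)),('ring',(d>0)&(abs(L[...,1])<12)&(abs(L[...,0])<40)&(L[...,2]<-5)&(L[...,2]>-50))):
        q=L[m]; print(cam,nm,len(q)); 
        if len(q)>5: print(q.min(0).round(),np.median(q,0).round(),q.max(0).round())
E
```

```text
[-1.475  0.343  1.525  0.     1.275 -0.146] 0.5244 0.226 az 0.1469 sum 3.143 yaw- 1.571
[-0.403  0.69   1.183 -0.     1.267  1.051] 0.6754 0.1374 az 0.1134 sum 3.141 yaw- 1.571
[-0.453  0.477  1.268 -0.     1.397  1.001] 0.6027 0.2431 az 0.1271 sum 3.142 yaw- 1.571
[-0.496  0.338  1.264  0.     1.536  0.958] 0.5524 0.3238 az 0.1389 sum 3.138 yaw- 1.571
[ 4.85347091e-01  3.85197004e-01 -4.14480327e-04 -1.20844650e-01] 0.006760675566278684
0.286 max r 0.769211697107639
0.31 max r 0.7560377057339865
0.32 max r 0.7502538997170942
scene copper 394
[ -20.  -47. -233.] [  14.   19. -173.] [ 34.  53. -60.]
scene ring 76
[-22.  -4. -50.] [  4.   3. -32.] [28. 10. -5.]
side copper 737
[ -27.  -52. -248.] [  -2.   -0. -206.] [ 24.  50. -62.]
side ring 63
[-25. -10. -46.] [ -1.  -1. -34.] [22.  5. -6.]
```

The vertical reach at hook height is about 0.76 m, and the tip is at 0.78 m, so a ring grip cannot thread the hook. A handle grip puts the ring about 57 mm further out, so that can. I'll set the scoop back down by reversing the lift along an arc about the lip, then regrip the handle.

Call:
{"name": "send_rows", "arguments": {"targets": [[0, -0.02, 0, -0.02, 0], [0, -0.02, 0, -0.025, 0], [0, -0.01, 0, -0.02, 0], [0, 0, 0, -0.005, 0], [0, 0, 0, 0, 0]], "grip_force": 10}}

```text
time: 21.7
tool_pos: [0.4672, -0.1927, 0.251]
tool_rot: [-3.14, 0.002, 0.117]
contact_force: [0.1, -1.1, -2.3]
opening: 0.0056
grip_force: 10.0
```

Call:
{"name": "send_rows", "arguments": {"targets": [[0, 0.014, 0.0016, -0.005, 0], [0, 0.014, 0.0016, -0.005, 0], [0, 0.018, 0.002, -0.006, 0], [0, 0.018, 0.002, -0.006, 0], [0, 0.018, 0.002, -0.008, 0]]}}

```text
time: 22.2
tool_pos: [0.5544, -0.1842, 0.2254]
tool_rot: [3.136, -0.01, 0.118]
contact_force: [4.3, -1.0, 10.8]
opening: 0.0056
grip_force: 10.0
```

Call:
{"name": "send_rows", "arguments": {"targets": [[0, 0.017, 0.002, -0.009, 0], [0, 0.016, 0.0018, -0.01, 0], [0, 0.015, 0.0018, -0.01, 0], [0, 0.012, 0.0014, -0.01, 0], [0, 0.012, 0.0014, -0.01, 0]]}}

```text
time: 22.7
tool_pos: [0.6231, -0.1749, 0.1728]
tool_rot: [3.141, -0.002, 0.118]
contact_force: [1.2, 0.3, 2.0]
opening: 0.0055
grip_force: 10.0
```

Call:
{"name": "send_rows", "arguments": {"targets": [[0, 0.01, 0.001, -0.01, 0], [0, 0.009, 0.001, -0.01, 0], [0, 0.008, 0.001, -0.01, 0], [0, 0.006, 0.001, -0.006, 0], [0, 0, 0, 0, 0]]}}

```text
time: 23.2
tool_pos: [0.6536, -0.171, 0.1354]
tool_rot: [-3.14, 0.003, 0.117]
contact_force: [-0.9, 0.2, -0.4]
opening: 0.0057
grip_force: 10.0
```

```bash
python3 -c "
from fit import *
fit('f3')"
```

```text
[ 0.6536 -0.171   0.1354] [-3.14e+00  3.00e-03  1.17e-01] 0.00569742240862207 23.2 [-0.9  0.2 -0.4]
wrist handle/loop 1706 line [ 0.9936  0.1126  0.6365 -0.1723] yaw 6.5 min [ 0.527 -0.196  0.032] max [ 0.667 -0.15   0.17 ] top3 [[0.664, -0.163, 0.17], [0.663, -0.174, 0.17], [0.664, -0.174, 0.17]]
scene pan [ 495.2 -207.4] [ 81.7 131.3] 6.8
scene handle/loop 223 line [ 0.9986  0.0534  0.6396 -0.1689] yaw 3.1 min [ 0.571 -0.189  0.067] max [ 0.668 -0.148  0.17 ] top3 [[0.664, -0.162, 0.17], [0.666, -0.178, 0.169], [0.661, -0.148, 0.169]]
side pan [ 493.1 -191.7] [81.6 97.2] 6.1
side handle/loop 234 line [ 0.9916  0.1295  0.6176 -0.1781] yaw 7.4 min [ 0.57  -0.194  0.064] max [ 0.664 -0.149  0.17 ] top3 [[0.643, -0.154, 0.17], [0.652, -0.191, 0.17], [0.645, -0.17, 0.169]]
```

Call:
{"name": "send_rows", "arguments": {"targets": [[0.4, 0, 0, 0, 0], [0.4, 0, 0, 0, 0], [0.4, 0, 0, 0, 0], [0.4, 0, 0, 0.02, 0], [0.4, 0, 0, 0.03, 0]]}}

```text
time: 23.85
tool_pos: [0.6529, -0.171, 0.1859]
tool_rot: [-3.14, 0.004, 0.117]
contact_force: [0.4, -0.3, -0.6]
opening: 0.0356
grip_force: 0.0
```

Call:
{"name": "send_rows", "arguments": {"targets": [[0.5, -0.025, -0.0035, 0.02, 0], [0.5, -0.03, -0.0035, 0, 0], [0.5, -0.03, -0.0035, 0, 0], [0.5, -0.0156, -0.0035, 0, 0], [0.5, 0, 0, 0, 0]]}}

```text
time: 24.35
tool_pos: [0.552, -0.1858, 0.2082]
tool_rot: [3.141, -0.0, 0.115]
contact_force: [-0.5, -0.5, 0.0]
opening: 0.046
grip_force: 0.0
```

```bash
python3 -c "
from fit import *
fit('f4')
s=observe();t=s['tool_pos'];y=s['tool_rot'][2];R=np.array([[np.cos(y),np.sin(y),0],[-np.sin(y),np.cos(y),0],[0,0,1]])
for n in ('w','scene','side'):
    z=np.load('pics/f4%s.npz'%n); X=z['W'] if n=='w' else world(n,z['d'])
    L=(X-t)@R.T*1000; m=(z['d']>0)&(abs(L[...,1])<16)&(L[...,0]>62)&(L[...,0]<150)&(X[...,2]>.08)&(X[...,2]<.165); q=L[m]
    if len(q): print(n,len(q),q.min(0).round(1),q.max(0).round(1),'y med',np.median(q[:,1]).round(1), 'z world max',(q[:,2].max()/1000+t[2]).round(4))
"
```

```text
[ 0.552  -0.1858  0.2082] [ 3.141 -0.     0.115] 0.0460402770119705 24.35 [-0.5 -0.5  0. ]
wrist pan [ 492.8 -194. ] [79.9 99.5] 7.0
wrist handle/loop 2469 line [ 0.9911  0.1328  0.6014 -0.177 ] yaw 7.6 min [ 0.5   -0.237  0.02 ] max [ 0.665 -0.138  0.152] top3 [[0.639, -0.172, 0.152], [0.639, -0.172, 0.152], [0.64, -0.174, 0.152]]
scene pan [ 496.1 -206.5] [ 80.4 133.1] 6.0
scene handle/loop 150 line [ 0.9982  0.0597  0.6245 -0.1714] yaw 3.4 min [ 0.573 -0.186  0.067] max [ 0.667 -0.165  0.151] top3 [[0.643, -0.17, 0.151], [0.646, -0.17, 0.149], [0.636, -0.174, 0.149]]
side pan [ 492.3 -190.3] [82.2 98.9] 6.0
side handle/loop 136 line [ 0.9874  0.158   0.6099 -0.1783] yaw 9.1 min [ 0.57  -0.191  0.063] max [ 0.665 -0.167  0.14 ] top3 [[0.614, -0.178, 0.14], [0.62, -0.178, 0.132], [0.618, -0.175, 0.13]]
w 674 [  62.1   -3.9 -101.6] [111.6   9.7 -55.8] y med 3.1 z world max 0.1518
scene 98 [  62.3   -4.6 -107.2] [113.5  12.  -56.4] y med 4.4 z world max 0.1512
side 43 [  62.    -5.7 -110. ] [111.4   6.1 -75.9] y med 2.1 z world max 0.1318
```

Call:
{"name": "send_rows", "arguments": {"targets": [[0.5, 0, 0.001, -0.035, 0.01], [0.5, 0, 0, -0.04, 0], [0.5, 0, 0, -0.04, 0], [0.5, 0, 0, -0.03, 0], [0.5, 0, 0, -0.01, 0]], "grip_force": 60}}

```text
time: 25.0
tool_pos: [0.5524, -0.1832, 0.0485]
tool_rot: [-3.138, 0.005, 0.127]
contact_force: [-0.1, 0.2, -0.7]
opening: 0.0458
grip_force: 0.0
```

Call:
{"name": "send_rows", "arguments": {"targets": [[0.3, 0, 0, 0, 0], [0, 0, 0, 0, 0], [0, 0, 0, 0, 0], [0, 0, 0, 0, 0], [0, 0, 0, 0, 0]]}}

```text
time: 25.5
tool_pos: [0.5542, -0.1846, 0.0535]
tool_rot: [3.14, -0.002, 0.127]
contact_force: [-0.3, -0.4, 2.8]
opening: 0.0133
grip_force: 60.0
```

Call:
{"name": "send_rows", "arguments": {"targets": [[0, 0, 0, 0, 0], [0, 0, 0, 0.02, 0], [0, 0, 0, 0.03, 0], [0, 0, 0, 0.03, 0], [0, 0, 0, 0.03, 0]]}}

```text
time: 26.0
tool_pos: [0.5529, -0.1842, 0.1629]
tool_rot: [-3.141, 0.001, 0.127]
contact_force: [0.8, 0.5, -2.8]
opening: 0.0134
grip_force: 60.0
```

Call:
{"name": "send_rows", "arguments": {"targets": [[0, 0, 0, 0.02, 0], [0, 0, 0, 0, 0]]}}

```text
time: 26.2
tool_pos: [0.5547, -0.185, 0.185]
tool_rot: [3.138, -0.005, 0.127]
contact_force: [0.4, 0.3, -2.3]
opening: 0.0135
grip_force: 60.0
```

Call:
{"name": "send_rows", "arguments": {"targets": [[0, 0, 0, 0, 0], [0, 0, 0, 0, 0], [0, 0, 0, 0, 0]], "grip_force": 9}}

```text
time: 26.5
tool_pos: [0.5528, -0.184, 0.1805]
tool_rot: [-3.14, 0.002, 0.127]
contact_force: [0.5, -0.0, -2.7]
opening: 0.0139
grip_force: 9.0
```

Call:
{"name": "send_rows", "arguments": {"targets": [[0, 0, 0, 0, 0], [0, 0, 0, 0, 0]], "grip_force": 60}}

```text
time: 26.7
tool_pos: [0.5532, -0.1842, 0.1816]
tool_rot: [-3.141, 0.001, 0.127]
contact_force: [0.3, -0.1, -2.6]
opening: 0.0131
grip_force: 60.0
```

```bash
cat > ring.py <<'E'
from sc import *
def ring(tag,cams=('wrist','scene','side')):
    o=[]
    for cam in cams:
        p,d,W,L,H,S,V,s=scoop(tag+cam,cam)
        m=(d>0)&(abs(L[...,1])<9)&(L[...,0]>33)&(L[...,0]<130)&(L[...,2]<150)&(L[...,2]>55)&(S<70); q=L[m]
        print(cam,len(q),(q.min(0).round(1),q.max(0).round(1),np.median(q,0).round(1)) if len(q) else '')
        if len(q)>12:
            f=lambda c:np.hypot(q[:,0]-c[0],q[:,2]-c[1])-23
            from scipy.optimize import least_squares
            for x0 in ((60,100),(80,80)):
                r=least_squares(f,x0,loss='soft_l1',f_scale=2); print('  ring centre',r.x.round(1),'rms',np.median(abs(r.fun)).round(2))
    print(s['tool_pos'].round(4),s['tool_rot'].round(3),s['opening'],s['grip_force'],s['time'])
E
python3 -c "
from ring import *
ring('r1')"
```

```text
wrist 384 (array([33. , -9. , 69.5]), array([ 79.6,   7.6, 117.5]), array([36.9, -1.1, 98.6]))
  ring centre [54.5 98.8] rms 1.69
  ring centre [54.5 98.8] rms 1.69
scene 98 (array([33. , -8.6, 57.6]), array([ 81.7,   6.5, 124. ]), array([55.5,  2. , 96.4]))
  ring centre [56.  99.4] rms 1.53
  ring centre [56.  99.4] rms 1.53
side 35 (array([49.5, -4.1, 73.9]), array([ 77.6,   4.7, 125.9]), array([66.8, -1.2, 93.5]))
  ring centre [ 51.7 100. ] rms 1.96
  ring centre [ 80.1 100.9] rms 7.91
[ 0.5534 -0.1843  0.1819] [-3.141  0.     0.127] 0.013486329425294971 59.99921500682831 26.8
```

The ring centre is 55 mm ahead of and 99 mm above the TCP, about 59° elevation. One refinement of the hook arm from both fixed cameras.

```bash
python3 - <<'E'
from h import *
for tag,cam in (('scene0','scene'),('f4scene','scene'),('r1scene','scene'),('side0','side'),('f4side','side'),('r1side','side')):
    z=np.load(f'pics/{tag}.npz'); X=world(cam,z['d']); hs=cv2.cvtColor(z['p'],cv2.COLOR_RGB2HSV)
    m=(z['d']>0)&(hs[...,1]<60)&(X[...,2]>.25)&(X[...,2]<.305)&(X[...,0]>.57)&(X[...,0]<.64)&(X[...,1]<-.35)&(X[...,1]>-.5)
    q=X[m]; a=q[(q[:,2]>.274)&(q[:,2]<.288)&(q[:,1]<-.385)&(q[:,1]>-.47)]
    if len(a)<10: print(tag,len(q)); continue
    L=np.polyfit(a[:,1],a[:,0],1)
    print(tag,len(a),'x at -.372 %.4f  at -.432 %.4f at -.477 %.4f'%tuple(np.polyval(L,[-.372,-.432,-.477])),'z med',np.median(a[:,2]).round(4),'top p90',np.percentile(a[:,2],90).round(4),'spread x',(a[:,0]-np.polyval(L,a[:,1])).std().round(4))
    t=q[q[:,2]>.288]; t=t[t[:,1]<-.44]; print('   tip',len(t),t.min(0).round(4) if len(t) else '',t.max(0).round(4) if len(t) else '')
    m=(z['d']>0)&(hs[...,1]<60)&(X[...,2]>.03)&(X[...,2]<.26)&(X[...,0]>.57)&(X[...,0]<.63)&(X[...,1]<-.345)&(X[...,1]>-.4)
    q=X[m]; print('   post',len(q),np.median(q,0).round(4))
E
```

```text
scene0 80 x at -.372 0.6024  at -.432 0.6096 at -.477 0.6150 z med 0.2816 top p90 0.2833 spread x 0.0047
   tip 15 [ 0.6077 -0.4832  0.2886] [ 0.6223 -0.4759  0.2967]
   post 225 [ 0.6033 -0.3689  0.1463]
f4scene 77 x at -.372 0.6031  at -.432 0.6091 at -.477 0.6135 z med 0.2817 top p90 0.283 spread x 0.0048
   tip 15 [ 0.6083 -0.4835  0.2885] [ 0.6212 -0.4757  0.2982]
   post 219 [ 0.6033 -0.3687  0.1451]
r1scene 79 x at -.372 0.6028  at -.432 0.6093 at -.477 0.6142 z med 0.2813 top p90 0.283 spread x 0.0049
   tip 16 [ 0.6081 -0.4843  0.2891] [ 0.6212 -0.474   0.2964]
   post 218 [ 0.6034 -0.3684  0.1466]
side0 171 x at -.372 0.5985  at -.432 0.6053 at -.477 0.6104 z med 0.2817 top p90 0.2846 spread x 0.0049
   tip 20 [ 0.6046 -0.4854  0.2895] [ 0.6216 -0.4489  0.3005]
   post 218 [ 0.5955 -0.3768  0.158 ]
f4side 169 x at -.372 0.5977  at -.432 0.6052 at -.477 0.6109 z med 0.2817 top p90 0.2847 spread x 0.0049
   tip 22 [ 0.6034 -0.4851  0.288 ] [ 0.619  -0.4764  0.2992]
   post 215 [ 0.5954 -0.377   0.1554]
r1side 174 x at -.372 0.5976  at -.432 0.6053 at -.477 0.6111 z med 0.2815 top p90 0.2845 spread x 0.005
   tip 21 [ 0.6053 -0.4851  0.2882] [ 0.6199 -0.4768  0.2966]
   post 219 [ 0.5957 -0.3763  0.1556]
```

Call:
{"name": "send_rows", "arguments": {"targets": [[0, -0.021, -0.015, 0.006, -0.011], [0, -0.021, -0.02, 0, 0], [0, -0.021, -0.025, 0, 0], [0, -0.021, -0.03, 0, 0], [0, -0.021, -0.035, 0, 0]]}}

```text
time: 27.35
tool_pos: [0.4477, -0.3098, 0.1885]
tool_rot: [3.141, -0.0, 0.117]
contact_force: [0.5, -0.9, -2.2]
opening: 0.0135
grip_force: 60.0
```

Call:
{"name": "send_rows", "arguments": {"targets": [[0, 0, -0.04, 0, 0], [0, 0, -0.04, 0, 0], [0, 0, -0.04, 0, 0], [0, 0, -0.04, 0, 0], [0, 0, -0.03, 0, 0]]}}

```text
time: 27.85
tool_pos: [0.4479, -0.5017, 0.188]
tool_rot: [3.141, 0.0, 0.115]
contact_force: [0.6, -0.3, -2.2]
opening: 0.0132
grip_force: 60.0
```

Call:
{"name": "send_rows", "arguments": {"targets": [[0, 0.005, -0.004, 0, 0], [0, 0.02, 0, 0, 0], [0, 0.02, 0, 0, 0], [0, 0.01, 0, 0, 0], [0, 0, 0, 0, 0]]}}

```text
time: 28.35
tool_pos: [0.5047, -0.5023, 0.1877]
tool_rot: [-3.141, 0.0, 0.118]
contact_force: [0.3, 0.7, -2.1]
opening: 0.0135
grip_force: 60.0
```

```bash
python3 -c "
from ring import *
ring('r2')"
```

```text
wrist 377 (array([33. , -9. , 69.7]), array([ 79.6,   7.6, 117.5]), array([36.8, -1.1, 98.9]))
  ring centre [54.4 98.9] rms 1.63
  ring centre [54.4 98.9] rms 1.63
scene 78 (array([33.6, -8.9, 74.5]), array([117.6,   7.9, 124. ]), array([ 63.1,   2.9, 101.4]))
  ring centre [56.5 99.5] rms 1.84
  ring centre [56.5 99.5] rms 1.84
side 22 (array([103.4,   5. ,  87.7]), array([120. ,   8.6, 113.7]), array([110. ,   7.2, 102.4]))
  ring centre [88.6 98.4] rms 4.17
  ring centre [88.6 98.4] rms 4.17
[ 0.5031 -0.5029  0.1881] [-3.141e+00  1.000e-03  1.160e-01] 0.013069325447854049 59.99912917613983 28.45
```

```bash
python3 -c "
from sc import *
s=observe()
yw=s['tool_rot'][2]; t=s['tool_pos']; R=np.array([[np.cos(yw),np.sin(yw),0],[-np.sin(yw),np.cos(yw),0],[0,0,1]])
for c in ('scene','side'):
    z=np.load('pics/r2%s.npz'%c); L=(world(c,z['d'])-t)@R.T*1000
    hs=cv2.cvtColor(z['p'],cv2.COLOR_RGB2HSV)
    m=(z['d']>0)&(hs[...,1]<60)&(L[...,0]>85)&(L[...,0]<130)&(L[...,1]>-5)&(L[...,1]<100)&(L[...,2]>84)&(L[...,2]<116)
    q=L[m]
    for lo,hi in ((-5,18),(18,40),(40,65),(65,90)):
        a=q[(q[:,1]>=lo)&(q[:,1]<hi)]; print(c,lo,len(a),a.min(0).round(1),a.mean(0).round(1),a.max(0).round(1)) if len(a) else 0
    m=(z['d']>0)&(hs[...,1]<70)&(abs(L[...,1])<14)&(L[...,0]>45)&(L[...,0]<84)&(L[...,2]>70)&(L[...,2]<130); q=L[m]; print('ring y',len(q),np.percentile(q[:,1],[5,50,95]).round(1) if len(q) else '')
"
```

```text
scene -5 29 [106.8   5.2  89. ] [113.9  11.4 100.1] [120.   17.5 107.8]
scene 18 20 [105.7  19.1  90. ] [114.2  27.9  93.3] [120.8  38.2  95.5]
scene 40 24 [105.5  40.4  89.1] [114.4  52.   93.3] [121.3  62.6  96. ]
scene 65 24 [104.   65.   89.9] [113.4  77.3  93. ] [119.5  89.7  95.4]
ring y 50 [-0.5  3.4  7.1]
side -5 26 [103.8   5.2  87.6] [111.2   7.8 102. ] [120.4  12.7 113.6]
ring y 0
```

Call:
{"name": "send_rows", "arguments": {"targets": [[0, 0, -0.009, 0, 0], [0, 0.015, 0.0017, 0, 0], [0, 0.02, 0.0023, 0, 0], [0, 0.015, 0.0018, 0, 0], [0, 0.0066, 0.0008, 0, 0]]}}

```text
time: 29.0
tool_pos: [0.5605, -0.5062, 0.1881]
tool_rot: [3.141, -0.0, 0.116]
contact_force: [0.1, 1.0, -2.3]
opening: 0.0133
grip_force: 60.0
```

Call:
{"name": "send_rows", "arguments": {"targets": [[0, 0, 0, 0, 0], [0, 0, 0, 0, 0]]}}

```text
time: 29.2
tool_pos: [0.5592, -0.5062, 0.1881]
tool_rot: [3.142, 0.001, 0.115]
contact_force: [-0.1, -0.3, -3.1]
opening: 0.0134
grip_force: 60.0
```

```bash
python3 -c "
from sc import *
for c in ('scene','side'):
    p,d,W,L,H,S,V,s=scoop('r3'+c,c)
    m=(d>0)&(S<70)&(L[...,0]>38)&(L[...,0]<84)&(L[...,1]>-16)&(L[...,1]<110)&(L[...,2]>68)&(L[...,2]<130); q=L[m]
    for lo,hi in ((-16,-8),(-8,0),(0,5),(5,10),(10,15),(15,22),(22,50),(50,80),(80,110)):
        a=q[(q[:,1]>=lo)&(q[:,1]<hi)]; print(c,lo,len(a),a.min(0).round(1),a.mean(0).round(1),a.max(0).round(1)) if len(a) else 0
    cv2.imwrite('pics/r3%s_c.png'%c,0*p) if 0 else None
print(s['tool_pos'],s['contact_force'],s['time'])
a=cv2.imread('pics/r3scene.png')[95:215,150:290];b=cv2.imread('pics/r3side.png')[190:310,340:480]
cv2.imwrite('pics/r3.png',np.hstack([cv2.resize(x,(400,343),interpolation=cv2.INTER_CUBIC) for x in (a,b)]))
"
```

```text
scene -8 5 [50.6 -1.6 79.2] [ 65.8  -0.8 101.5] [ 74.3  -0.2 120.6]
scene 0 40 [39.5  0.6 75.8] [ 64.5   2.9 105.2] [ 81.    4.9 124.3]
scene 5 6 [45.6  5.3 91.3] [ 68.2   6.1 109.1] [ 79.4   7.1 120.7]
scene 15 14 [52.7 16.  90.2] [ 59.8  20.  101.5] [ 65.   21.7 108.6]
scene 22 42 [39.4 22.1 86.5] [57.9 32.8 95.3] [ 66.2  48.8 109.6]
scene 50 29 [48.6 50.1 88.5] [59.1 66.  93. ] [65.1 79.9 95.6]
scene 80 35 [38.2 81.4 86.7] [56.8 95.  93.1] [ 65.  109.9 102.1]
side 80 48 [46.  83.7 87.9] [54.4 96.8 93.5] [ 63.3 109.2  96.8]
[ 0.55910368 -0.50628571  0.18832981] [-0.385319   -0.36517994 -2.80934225] 29.25
```

View pics/r3.png

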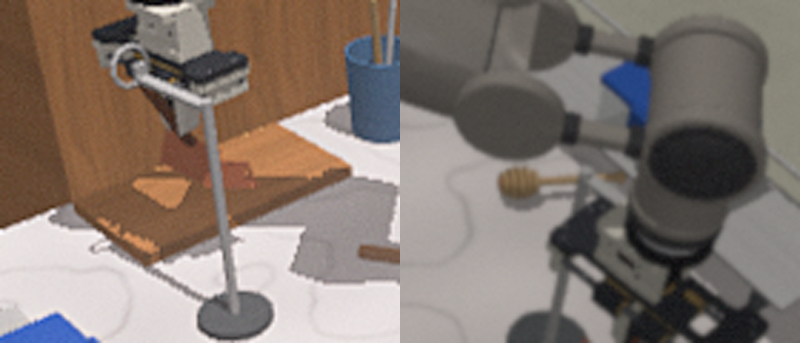

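The left crop shows the ring (128,65) lined up with the hook tip seen through its centre. In the tool frame the tip top is 9 mm below the hole's top and the arm is 11 mm above its bottom. Sliding on along the arm.

Call:
{"name": "send_rows", "arguments": {"targets": [[0, 0.001, 0.008, 0, 0], [0, 0, 0.01, 0, 0], [0, -0.0012, 0.01, 0, 0], [0, -0.0012, 0.01, 0, 0], [0, 0, 0, 0, 0]]}}

```text
time: 29.8
tool_pos: [0.5587, -0.4661, 0.1889]
tool_rot: [-3.141, -0.0, 0.117]
contact_force: [0.1, -0.6, -3.3]
opening: 0.0134
grip_force: 60.0
```

Call:
{"name": "send_rows", "arguments": {"targets": [[0, -0.0012, 0.008, 0, 0], [0, -0.0009, 0.008, 0, 0], [0, 0, 0, 0, 0], [0, 0, 0, 0, 0]]}}

```text
time: 30.2
tool_pos: [0.5566, -0.4517, 0.1884]
tool_rot: [3.141, -0.0, 0.116]
contact_force: [-1.4, 0.1, -2.1]
opening: 0.0137
grip_force: 60.0
```

```bash
python3 -c "
from sc import *
for c in ('scene',):
    p,d,W,L,H,S,V,s=scoop('r4'+c,c)
    m=(d>0)&(S<70)&(L[...,0]>38)&(L[...,0]<90)&(L[...,1]>-60)&(L[...,1]<110)&(L[...,2]>68)&(L[...,2]<130); q=L[m]
    for lo,hi in ((-60,-42),(-42,-32),(-32,-20),(-20,-8),(-8,0),(0,8),(8,22),(22,50),(50,65),(65,80)):
        a=q[(q[:,1]>=lo)&(q[:,1]<hi)]; print(c,lo,len(a),a.min(0).round(1),a.mean(0).round(1),a.max(0).round(1)) if len(a) else 0
print(s['tool_pos'],s['contact_force'],s['time'])
"
```

```text
scene -42 16 [ 48.3 -37.2  90.8] [ 55.6 -34.7 101.6] [ 61.7 -32.8 108. ]
scene -32 10 [ 47.4 -31.6  91.3] [ 55.8 -28.8  98.5] [ 63.7 -22.1 108.3]
scene -20 11 [ 49.  -18.9  89.9] [ 55.7 -14.   93.3] [ 60.9 -10.2  95.2]
scene -8 15 [44.1 -7.6 78.2] [59.7 -2.6 95.7] [ 76.4  -0.  120.6]
scene 0 57 [38.3  0.3 73.6] [ 61.7   3.5 103.2] [ 82.7   7.3 125.4]
scene 8 16 [40.9  8.4 86.5] [55.1 14.9 93.9] [ 60.8  21.9 117.3]
scene 22 26 [46.3 22.8 86.4] [54.5 35.  92.7] [60.  46.3 95.2]
scene 50 15 [46.8 50.  87.9] [56.8 55.6 92.5] [61.1 63.3 94.7]
scene 65 46 [38.5 65.7 68. ] [55.  74.9 86.8] [ 60.5  79.5 104.8]
[ 0.55656011 -0.4516807   0.18840315] [-1.38423163  0.0749644  -2.12132605] 30.2
```

Call:
{"name": "send_rows", "arguments": {"targets": [[0, 0, 0, -0.008, 0], [0, 0, 0, -0.007, 0], [0, 0, 0, -0.003, 0], [0, 0, 0, 0, 0]]}}

```text
time: 30.65
tool_pos: [0.5561, -0.4515, 0.1689]
tool_rot: [-3.14, 0.001, 0.116]
contact_force: [0.0, -0.1, -1.9]
opening: 0.0131
grip_force: 60.0
```

Call:
{"name": "send_rows", "arguments": {"targets": [[0, 0, 0, -0.0015, 0], [0, 0, 0, 0, 0]]}}

```text
time: 30.85
tool_pos: [0.5566, -0.4518, 0.1688]
tool_rot: [3.141, -0.0, 0.116]
contact_force: [0.3, -0.5, -2.3]
opening: 0.0133
grip_force: 60.0
```

Call:
{"name": "send_rows", "arguments": {"targets": [[0, 0, 0, -0.0015, 0], [0, 0, 0, 0, 0]]}}

```text
time: 31.05
tool_pos: [0.5565, -0.4517, 0.1672]
tool_rot: [3.141, -0.0, 0.116]
contact_force: [-0.4, 0.7, -2.2]
opening: 0.0137
grip_force: 60.0
```

Call:
{"name": "send_rows", "arguments": {"targets": [[0, 0, 0, -0.0015, 0], [0, 0, 0, 0, 0]]}}

```text
time: 31.25
tool_pos: [0.5565, -0.4517, 0.1656]
tool_rot: [-3.141, 0.0, 0.116]
contact_force: [0.3, 0.3, -2.3]
opening: 0.0133
grip_force: 60.0
```

Call:
{"name": "send_rows", "arguments": {"targets": [[0, 0, 0, -0.0015, 0], [0, 0, 0, 0, 0]]}}

```text
time: 31.45
tool_pos: [0.557, -0.4519, 0.1649]
tool_rot: [3.14, -0.001, 0.116]
contact_force: [1.1, 0.6, 0.4]
opening: 0.0132
grip_force: 60.0
```

```bash
python3 -c "
from sc import *
for c in ('scene',):
    p,d,W,L,H,S,V,s=scoop('r5'+c,c)
    m=(d>0)&(S<70)&(L[...,0]>30)&(L[...,0]<90)&(L[...,1]>-60)&(L[...,1]<110)&(L[...,2]>68)&(L[...,2]<140); q=L[m]
    for lo,hi in ((-42,-32),(-20,-8),(-8,0),(0,8),(8,22),(22,50)):
        a=q[(q[:,1]>=lo)&(q[:,1]<hi)]; print(c,lo,len(a),a.min(0).round(1),a.mean(0).round(1),a.max(0).round(1)) if len(a) else 0
print(s['tool_pos'],s['contact_force'],s['time'],s['torque'])
"
```

```text
scene -42 25 [ 35.6 -38.7  74.2] [ 51.6 -34.3 117.1] [ 61.4 -32.2 131.8]
scene -20 23 [ 31.5 -19.1  74.5] [ 44.4 -14.3  98. ] [ 60.9  -8.5 118.6]
scene -8 12 [31.4 -8.  77.9] [47.8 -2.6 92.9] [ 75.5  -0.3 122.1]
scene 0 64 [32.6  0.1 70. ] [ 57.9   3.3 101.8] [ 81.6   7.3 123.8]
scene 8 31 [32.1  8.3 71.5] [ 47.7  15.5 101.5] [ 62.4  21.7 119.9]
scene 22 50 [33.4 22.8 70.7] [45.2 33.8 97. ] [ 61.3  49.7 119.4]
[ 0.55696774 -0.45188211  0.16491352] [1.10207744 0.62490658 0.44574212] 31.45 [ 0.07398285 -0.23085151 -0.03492782]
```

The ring now touches the arm: Fz went from −2.2 to +0.4 N. Releasing and letting the scoop swing out below.

Call:
{"name": "send_rows", "arguments": {"targets": [[0.3, 0, 0, 0, 0], [0.3, 0, 0, 0, 0], [0.3, 0, 0, 0, 0], [0.3, 0, 0, 0, 0], [0.3, 0, 0, 0, 0]]}}

```text
time: 32.0
tool_pos: [0.5565, -0.4517, 0.1642]
tool_rot: [3.142, 0.0, 0.116]
contact_force: [-0.5, -0.1, 0.1]
opening: 0.0275
grip_force: 0.0
```

```bash
cat > sw.py <<'E'
from h import *
def sw(tag,verbose=True):
    s=observe(); p,d=shot('scene',tag); W=world('scene',d)
    hsv=cv2.cvtColor(p,cv2.COLOR_RGB2HSV); H,S=hsv[...,0].astype(int),hsv[...,1].astype(int)
    m=(d>0)&(H<15)&(S>100)&(W[...,0]>.45)&(W[...,0]<.80)&(W[...,1]>-.52)&(W[...,1]<-.33)&(W[...,2]>.02)&(W[...,2]<.27)
    q=W[m]; c=q[q[:,2]<.14]
    print(round(s['time'],2),s['tool_pos'].round(3),s['contact_force'].round(1),'copper',len(c),np.median(c,0).round(4) if len(c) else '',c.min(0).round(3) if len(c) else '',c.max(0).round(3) if len(c) else '',s['opening'])
E
python3 -c "
from sw import *
for i in range(6): sw('s%d'%i)"
```

```text
32.0 [ 0.556 -0.452  0.164] [-0.5 -0.1  0.1] copper 525 [ 0.6696 -0.4187  0.1239] [ 0.64  -0.488  0.056] [ 0.695 -0.385  0.14 ] 0.02750624581072679
32.05 [ 0.556 -0.452  0.164] [-0.   0.5  0.3] copper 520 [ 0.662  -0.4195  0.1216] [ 0.629 -0.489  0.052] [ 0.689 -0.386  0.14 ] 0.027157105318190294
32.1 [ 0.557 -0.452  0.164] [ 0.2 -0.1 -0.3] copper 492 [ 0.6479 -0.4211  0.1177] [ 0.613 -0.49   0.047] [ 0.676 -0.386  0.139] 0.027545162394019294
32.15 [ 0.556 -0.452  0.164] [-0.2 -0.6  0.2] copper 436 [ 0.6305 -0.4231  0.1147] [ 0.595 -0.493  0.052] [ 0.657 -0.389  0.14 ] 0.027457080350368233
32.2 [ 0.557 -0.452  0.164] [ 0.4 -0.9 -0.6] copper 357 [ 0.6119 -0.43    0.1147] [ 0.569 -0.495  0.052] [ 0.635 -0.392  0.137] 0.027678477829662478
32.25 [ 0.557 -0.452  0.164] [-0.8  0.3 -0.8] copper 321 [ 0.5931 -0.4377  0.1119] [ 0.544 -0.5    0.057] [ 0.614 -0.395  0.139] 0.02773113123195758
```

Call:
{"name": "send_rows", "arguments": {"targets": [[0.3, -0.02, 0, 0, 0], [0.3, -0.04, 0, 0, 0], [0.3, -0.04, 0, 0, 0], [0.3, -0.03, 0, 0, 0], [0.3, 0, 0, 0, 0]]}}

```text
time: 32.8
tool_pos: [0.4233, -0.452, 0.1648]
tool_rot: [-3.141, 0.001, 0.113]
contact_force: [0.8, -0.4, 0.1]
opening: 0.0274
grip_force: 0.0
```

Call:
{"name": "send_rows", "arguments": {"targets": [[0.3, 0, 0, 0, 0], [0.3, 0, 0, 0, 0], [0.3, 0, 0, 0, 0], [0.3, 0, 0, 0, 0], [0.3, 0, 0, 0, 0]]}}

```text
time: 33.3
tool_pos: [0.4271, -0.4515, 0.1639]
tool_rot: [-3.141, 0.0, 0.117]
contact_force: [0.4, -0.6, 0.5]
opening: 0.0274
grip_force: 0.0
```

Call:
{"name": "send_rows", "arguments": {"targets": [[0.3, 0, 0, 0, 0], [0.3, 0, 0, 0, 0], [0.3, 0, 0, 0, 0], [0.3, 0, 0, 0, 0], [0.3, 0, 0, 0, 0]]}}

```text
time: 33.8
tool_pos: [0.4265, -0.4518, 0.1643]
tool_rot: [3.141, -0.0, 0.116]
contact_force: [0.1, -0.9, -0.1]
opening: 0.0276
grip_force: 0.0
```

```bash
python3 -c "
from sw import *
for i in range(10,28): sw('s%d'%i)"
```

```text
33.8 [ 0.427 -0.452  0.164] [ 0.1 -0.9 -0.1] copper 521 [ 0.6629 -0.4197  0.1213] [ 0.632 -0.486  0.054] [ 0.688 -0.385  0.139] 0.02757692256349184
33.85 [ 0.426 -0.452  0.164] [0.  0.3 0. ] copper 488 [ 0.6541 -0.4205  0.119 ] [ 0.622 -0.49   0.055] [ 0.681 -0.387  0.14 ] 0.027731890400192635
33.9 [ 0.426 -0.452  0.164] [-0.5  0.2  0.3] copper 458 [ 0.6392 -0.422   0.1153] [ 0.607 -0.489  0.051] [ 0.664 -0.388  0.139] 0.027624011552166528
33.95 [ 0.427 -0.452  0.164] [ 0.4  0.3 -0.4] copper 397 [ 0.6218 -0.4267  0.1132] [ 0.594 -0.491  0.049] [ 0.648 -0.388  0.137] 0.027955955648968193
34.0 [ 0.427 -0.452  0.164] [-0.3 -0.1  0.2] copper 337 [ 0.6051 -0.4357  0.1131] [ 0.563 -0.495  0.063] [ 0.626 -0.393  0.14 ] 0.02767866385527152
34.05 [ 0.427 -0.452  0.164] [-0.2 -0.3 -0.5] copper 316 [ 0.5857 -0.4383  0.1107] [ 0.538 -0.499  0.056] [ 0.608 -0.397  0.138] 0.027617679726927757
34.1 [ 0.427 -0.452  0.164] [ 0.3 -0.8 -0. ] copper 307 [ 0.569  -0.4329  0.1122] [ 0.519 -0.499  0.069] [ 0.59  -0.398  0.14 ] 0.027473480249137244
34.15 [ 0.427 -0.452  0.164] [-0.5  0.3  0.3] copper 297 [ 
[... 881 characters left out ...]
 copper 400 [ 0.623  -0.4258  0.1131] [ 0.594 -0.494  0.056] [ 0.65  -0.391  0.137] 0.027810092838695573
34.5 [ 0.427 -0.452  0.164] [ 0.2 -0.3 -0.2] copper 453 [ 0.6394 -0.4234  0.1152] [ 0.608 -0.492  0.047] [ 0.665 -0.39   0.139] 0.02741894630852696
34.55 [ 0.427 -0.452  0.164] [-1.  -0.9  1.1] copper 490 [ 0.653  -0.4224  0.1184] [ 0.622 -0.494  0.052] [ 0.68  -0.388  0.139] 0.02781596696524708
34.6 [ 0.427 -0.452  0.164] [-0.4  0.1  0.5] copper 508 [ 0.661  -0.4204  0.1203] [ 0.632 -0.49   0.055] [ 0.686 -0.387  0.14 ] 0.027560553715662253
34.65 [ 0.427 -0.452  0.164] [-0.1 -0.1 -0.2] copper 518 [ 0.662  -0.4193  0.1211] [ 0.633 -0.488  0.054] [ 0.688 -0.385  0.14 ] 0.027676590740392176
```

The scoop hangs on the hook but keeps swinging: ±17°, 0.85 s period, about 2% loss per cycle. To stop it I'll brake the ring from above. The tool goes a quarter turn so the fingers straddle the ring across x at its centre height, with the gripper body clear above the tip.

Call:
{"name": "send_rows", "arguments": {"targets": [[0.8, 0, 0, 0.03, 0.142], [0.8, 0, 0, 0.035, 0.142], [0.8, 0, 0, 0.035, 0.142], [0.8, 0, 0, 0.035, 0.142], [0.8, 0, 0, 0.03, 0.142]]}}

```text
time: 35.2
tool_pos: [0.4265, -0.4517, 0.3315]
tool_rot: [3.14, 0.0, 0.832]
contact_force: [0.4, 0.2, -0.1]
opening: 0.0629
grip_force: 0.0
```

Call:
{"name": "send_rows", "arguments": {"targets": [[0.8, 0.02, 0, 0, 0.143], [0.8, 0.03, 0.001, 0, 0.143], [0.8, 0.03, 0.001, 0, 0.143], [0.8, 0.03, 0.001, 0, 0.143], [0.8, 0.03, 0.001, 0, 0.143]]}}

```text
time: 35.7
tool_pos: [0.5675, -0.4476, 0.3293]
tool_rot: [3.141, 0.0, 1.547]
contact_force: [-0.9, -0.1, 1.0]
opening: 0.0733
grip_force: 0.0
```

Call:
{"name": "send_rows", "arguments": {"targets": [[0.8, 0.03, 0.001, 0, 0.143], [0.8, 0.0115, 0, 0, 0], [0.8, 0, 0, 0, 0], [0.8, 0, 0, 0, 0]]}}

```text
time: 36.1
tool_pos: [0.6078, -0.4469, 0.3286]
tool_rot: [-3.141, -0.0, 1.683]
contact_force: [-1.1, -0.6, 0.7]
opening: 0.0734
grip_force: 0.0
```

```bash
python3 -c "
from sw import *
sw('u0')
s=observe(); yw=s['tool_rot'][2]; t=s['tool_pos']; print(t,s['tool_rot'],s['qpos'].round(3))
for c in ('wrist','scene','side'):
    if c=='wrist': p,d,W,_=wristworld('u1w')
    else: p,d=shot(c,'u1'+c); W=world(c,d)
    S=cv2.cvtColor(p,cv2.COLOR_RGB2HSV)[...,1]
    m=(d>0)&(S<80)&(abs(W[...,0]-.611)<.035)&(W[...,1]<-.425)&(W[...,1]>-.462)&(W[...,2]>.235)&(W[...,2]<.305)
    q=W[m]; r=q[(q[:,2]<.270)]; print(c,len(q),'ring lower pts',len(r),r.min(0).round(4) if len(r) else '',np.median(r,0).round(4) if len(r) else '',r.max(0).round(4) if len(r) else '')
    a=q[(q[:,2]>.274)]; print('   arm/ringtop',len(a),a.min(0).round(4) if len(a) else '',np.median(a,0).round(4) if len(a) else '',a.max(0).round(4) if len(a) else '')
"
```

```text
36.1 [ 0.608 -0.447  0.329] [-1.1 -0.6  0.7] copper 320 [ 0.5931 -0.4391  0.1103] [ 0.549 -0.503  0.059] [ 0.612 -0.397  0.139] 0.07341738298638652
[ 0.60735042 -0.44703624  0.32931766] [-3.14133424e+00  2.51740508e-05  1.68284704e+00] [-0.736  0.844  0.373 -0.     1.925 -0.848]
wrist 1533 ring lower pts 271 [ 0.5866 -0.4493  0.2448] [ 0.62   -0.4443  0.254 ] [ 0.6363 -0.4407  0.2697]
   arm/ringtop 1231 [ 0.5872 -0.462   0.2741] [ 0.6084 -0.4433  0.2834] [ 0.6353 -0.425   0.2925]
scene 90 ring lower pts 33 [ 0.5931 -0.4495  0.2401] [ 0.6205 -0.4429  0.2518] [ 0.6391 -0.4381  0.2683]
   arm/ringtop 53 [ 0.5934 -0.4506  0.2747] [ 0.6149 -0.4416  0.2824] [ 0.6377 -0.4259  0.2918]
side 136 ring lower pts 42 [ 0.5897 -0.4536  0.236 ] [ 0.6145 -0.4467  0.2492] [ 0.637  -0.4383  0.2699]
   arm/ringtop 89 [ 0.5891 -0.461   0.274 ] [ 0.6066 -0.4475  0.2824] [ 0.6352 -0.4283  0.2945]
```

The ring centre is confirmed at (0.6115, −0.445, 0.265), in line with the fingers. Lowering around it.

Call:
{"name": "send_rows", "arguments": {"targets": [[0.8, 0.003, 0.002, -0.02, 0], [0.8, 0, 0, -0.03, 0], [0.8, 0, 0, -0.02, 0], [0.8, 0, 0, -0.011, 0], [0.8, 0, 0, 0, 0]], "grip_force": 4}}

```text
time: 36.8
tool_pos: [0.6102, -0.4446, 0.2471]
tool_rot: [-3.14, -0.002, 1.683]
contact_force: [-0.9, -0.6, 0.3]
opening: 0.0735
grip_force: 0.0
```

Call:
{"name": "send_rows", "arguments": {"targets": [[0.65, 0, 0, 0, 0], [0.65, 0, 0, 0, 0], [0.65, 0, 0, 0, 0]]}}

```text
time: 37.1
tool_pos: [0.6113, -0.4451, 0.2497]
tool_rot: [3.14, 0.002, 1.684]
contact_force: [-1.2, -0.3, 0.7]
opening: 0.0602
grip_force: 0.0
```

```bash
cat >> sw.py <<'E'
def sf(tag,n=7):
    # low-side pan coordinate and its rate from n frames
    T,Q=[],[]
    for i in range(n):
        t=observe()['time']; p,d=shot('scene',f'{tag}{i}'); W=world('scene',d)
        hsv=cv2.cvtColor(p,cv2.COLOR_RGB2HSV); H,S=hsv[...,0].astype(int),hsv[...,1].astype(int)
        m=(d>0)&(H<15)&(S>100)&(W[...,0]>.45)&(W[...,0]<.80)&(W[...,1]>-.52)&(W[...,1]<-.33)&(W[...,2]>.02)&(W[...,2]<.14)
        T.append(t);Q.append(np.median(W[m][:,0])*1000)
    print('t',np.round(T,2).tolist(),'x',np.round(Q,1).tolist()); s=observe(); print(s['tool_pos'].round(4),s['opening'],s['contact_force'].round(1),s['grip_force'])
E
python3 -c "
from sw import *
sf('v',10)"
```

```text
t [37.1, 37.15, 37.2, 37.25, 37.3, 37.35, 37.4, 37.45, 37.5, 37.55] x [631.5, 643.6, 651.5, 653.7, 650.9, 642.8, 630.0, 617.6, 603.1, 589.2]
[ 0.611  -0.4448  0.2482] 0.059811722253867355 [-0.4 -0.8 -0.1] 0.6181064061820507
```

Call:
{"name": "send_rows", "arguments": {"targets": [[0, 0, 0, 0, 0], [0, 0, 0, 0, 0], [0, 0, 0, 0, 0], [0, 0, 0, 0, 0], [0, 0, 0, 0, 0]], "grip_force": 3}}

```text
time: 38.1
tool_pos: [0.6111, -0.4446, 0.2482]
tool_rot: [3.142, -0.0, 1.684]
contact_force: [-0.1, 0.5, -0.6]
opening: 0.0495
grip_force: 3.0
```

```bash
python3 -c "
from sw import *
sf('x',6)"
```

```text
t [38.1, 38.15, 38.2, 38.25, 38.3, 38.35] x [610.8, 611.1, 610.6, 610.3, 610.5, 610.5]
[ 0.611  -0.4448  0.2482] 0.049516389906148414 [ 0.2  0.8 -1.4] 3.0000026989728212
```

It stopped practically at equilibrium. Opening gently and checking.

Call:
{"name": "send_rows", "arguments": {"targets": [[0.6, 0, 0, 0, 0], [0.7, 0, 0, 0, 0], [0.75, 0, 0, 0, 0], [0.75, 0, 0, 0, 0]]}}

```text
time: 38.8
tool_pos: [0.6111, -0.4447, 0.2483]
tool_rot: [3.141, 0.0, 1.684]
contact_force: [0.3, -0.7, -0.7]
opening: 0.068
grip_force: 0.0
```

```bash
python3 -c "
from sw import *
sf('y',10)"
```

```text
t [38.8, 38.85, 38.9, 38.95, 39.0, 39.05, 39.1, 39.15, 39.2, 39.25] x [611.9, 612.1, 611.7, 611.5, 611.5, 611.8, 611.1, 610.9, 610.8, 610.8]
[ 0.611  -0.4448  0.2482] 0.0689225635777633 [ 0.3 -0.7  0.1] 0.0
```

Residual motion is about 1 mm. I'll withdraw straight up and away, then check everything.

Call:
{"name": "send_rows", "arguments": {"targets": [[0.75, 0, 0, 0.01, 0], [0.75, 0, 0, 0.02, 0], [0.75, 0, 0, 0.03, 0], [0.75, 0, 0, 0.03, 0], [0.75, 0, 0, 0.02, 0]]}}

```text
time: 39.8
tool_pos: [0.6108, -0.4445, 0.3622]
tool_rot: [3.139, 0.003, 1.684]
contact_force: [-0.1, -0.4, -0.1]
opening: 0.0691
grip_force: 0.0
```

Call:
{"name": "send_rows", "arguments": {"targets": [[0.75, -0.03, 0.01, 0, 0], [0.75, -0.04, 0.02, 0, 0], [0.75, -0.04, 0.02, 0, 0], [0.75, -0.04, 0.02, 0, 0], [0.75, 0, 0, 0, 0]]}}

```text
time: 40.3
tool_pos: [0.4691, -0.3775, 0.36]
tool_rot: [-3.138, -0.004, 1.683]
contact_force: [0.3, 0.3, 1.2]
opening: 0.069
grip_force: 0.0
```

```bash
python3 -c "
from sw import *
sf('z',10)
z=np.load('pics/z9.npz'); p,d=z['p'],z['d']; W=world('scene',d)
W0=world('scene',np.load('pics/scene0.npz')['d'])
q=W[252:306,370:440].reshape(-1,3); q=q[(q[:,2]>.05)&(q[:,2]<.062)&(abs(q[:,0]-.4845)<.09)&(abs(q[:,1]-.24)<.09)]
print('bowl',cv2.minEnclosingCircle((q[:,:2]*1000).astype(np.float32)))
hs=cv2.cvtColor(p,cv2.COLOR_RGB2HSV); b=np.zeros(p.shape[:2],bool); b[250:306,365:440]=1
m=b&(hs[...,0]<20)&(hs[...,1]>90)&(d>0); l=W[m]; print('nut px in bowl',m.sum(),l.min(0).round(3),l.max(0).round(3))
p0=np.load('pics/scene0.npz')['p']
for n,(a,bb,c,e) in dict(mill=(280,270,306,335),dipper=(205,236,246,258),cruet=(442,280,518,360),spoon=(272,176,330,196),purple=(408,215,464,258)).items(): print(n,'mean change',np.abs(p[bb:e,a:c].astype(int)-p0[bb:e,a:c]).mean().round(2))
"
```

```text
t [40.3, 40.35, 40.4, 40.45, 40.5, 40.55, 40.6, 40.65, 40.7, 40.75] x [610.7, 611.2, 611.4, 611.0, 611.1, 611.1, 610.7, 611.0, 610.5, 611.3]
[ 0.4747 -0.3815  0.3589] 0.06869511682427555 [ 0.4 -0.9 -0.5] 0.0
bowl ((485.6788024902344, 241.25698852539062), 76.69393920898438)
nut px in bowl 382 [0.446 0.199 0.005] [0.512 0.279 0.048]
mill mean change 2.53
dipper mean change 1.98
cruet mean change 2.15
spoon mean change 35.24
purple mean change 3.72
```

The scoop is still, the bowl hasn't moved and the nuts are in it. The spoon region changed, which may be only shadow or the arm in front of it, so I'll check before handing in.

```bash
python3 -c "
from h import *
for t,c in (('scene0','scene'),('z9','scene'),('f4scene','scene'),('side0','side'),('f4side','side')):
    z=np.load(f'pics/{t}.npz'); W=world(c,z['d']); h=cv2.cvtColor(z['p'],cv2.COLOR_RGB2HSV)
    m=(z['d']>0)&(h[...,0]<18)&(h[...,1]>110)&(W[...,0]>.25)&(W[...,0]<.42)&(W[...,1]>-.42)&(W[...,1]<-.2)&(W[...,2]>.002)&(W[...,2]<.04)
    q=W[m]; print(t,len(q),q.min(0).round(3),np.median(q,0).round(3),q.max(0).round(3)) if len(q) else print(t,0)
p,d,W,s=wristworld('fin'); h=cv2.cvtColor(p,cv2.COLOR_RGB2HSV)
for n,X,hh,dd in (('w1',np.load('pics/w1.npz')['W'],cv2.cvtColor(np.load('pics/w1.npz')['p'],cv2.COLOR_RGB2HSV),np.load('pics/w1.npz')['d']),('now',W,h,d)):
    m=(dd>0)&(hh[...,0]<18)&(hh[...,1]>110)&(X[...,0]>.25)&(X[...,0]<.42)&(X[...,1]>-.42)&(X[...,1]<-.2)&(X[...,2]>.002)&(X[...,2]<.04)
    q=X[m]; print(n,len(q),q.min(0).round(3),np.median(q,0).round(3),q.max(0).round(3)) if len(q) else print(n,0)
"
```

```text
scene0 147 [ 0.291 -0.373  0.002] [ 0.362 -0.295  0.013] [ 0.413 -0.21   0.021]
z9 32 [ 0.326 -0.371  0.008] [ 0.4   -0.352  0.016] [ 0.415 -0.217  0.02 ]
f4scene 23 [ 0.303 -0.373  0.011] [ 0.387 -0.346  0.017] [ 0.414 -0.25   0.021]
side0 156 [ 0.348 -0.377  0.009] [ 0.377 -0.336  0.016] [ 0.406 -0.291  0.026]
f4side 246 [ 0.293 -0.375  0.002] [ 0.36  -0.309  0.013] [ 0.406 -0.206  0.027]
w1 1421 [ 0.287 -0.374  0.002] [ 0.339 -0.27   0.014] [ 0.413 -0.204  0.022]
now 1558 [ 0.286 -0.376  0.002] [ 0.327 -0.246  0.013] [ 0.412 -0.204  0.022]
```

The spoon's extents match the start within 2 mm; the arm was just in front of it. Handing in.

```bash
python3 -c "
from h import *
print(hand_in())"
```

```text
the job is handed in; nothing more can be done
None
```

The job is handed in, with no verdict returned: the walnuts were scooped from the dish and tipped into the flowered bowl with no spill seen, the scoop hangs almost still on the hook with the gripper clear, and the bowl and bystanders are where they were.

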